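# Put the muddled porch things back on their own mats

### The job

The four things on the porch ledge have got onto each other's cork mats: put each back, right way up, in the middle of the mat of its own shape - the round shuttle tube on the round mat, the square wax tin on the square mat, the sunglasses case lying along the rectangular mat with sharp corners, and the torch lying along the long mat with rounded ends. The hexagonal mat is free for parking a thing on the way and ends up empty. Keep the shuttle tube upright all along, and leave the key bowl where it stands.

Things in the scene. Friction and masses are not known exactly. Their poses are not given: they have to be found in the camera images.
- tube: Yellow plastic shuttle tube with a closed, fixed flip-top lid, standing upright, about 90 g; body 64 mm diameter, the top 18 mm is the lid (67 mm diameter, a small hinge tab and thumb tab reach 38 mm from the axis), 130 mm high in all. Origin at the centre of its underside, z up the axis; grip across the body, 60 to 100 mm up.
- case: Hard grey sunglasses case, closed, lying flat, about 130 g: 60 mm (its x) by 150 mm long (its y) by 42 mm high, rounded edges. Origin at the centre of its underside; grip across the 60 mm.
- torch: Small red plastic torch lying down with its black toggle switch on top, about 120 g, 140 mm long along its y axis. Square head (44 x 44 mm, 34 mm long, at +y) and square tail cap (44 x 44 mm, 14 mm long, at -y) on which it rests flat and does not roll; between them a round barrel 34 mm diameter, 92 mm long, axis 22 mm above the underside; the switch reaches to 51 mm. Origin at the middle of its length, on the underside; grip across the barrel near the middle.
- tin: Square metal shoe-wax tin, closed, lying flat, about 140 g: 60 x 60 mm, 36 mm high (sides along its x and y). Origin at the centre of its underside; grip across two opposite sides.
- mat_round: Fixed flat cork mat 4 mm thick, lying on the ledge; origin at the centre of its underside (ledge height, z = 0), top 4 mm above it. Round, 140 mm diameter: the tube's own mat.
- mat_rect: Fixed flat cork mat 4 mm thick, lying on the ledge; origin at the centre of its underside (ledge height, z = 0), top 4 mm above it. Rectangle with sharp corners, 110 mm (x) by 190 mm (y, its long axis): the sunglasses case's own mat.
- mat_oblong: Fixed flat cork mat 4 mm thick, lying on the ledge; origin at the centre of its underside (ledge height, z = 0), top 4 mm above it. Long mat with half-round ends, 85 mm wide (x) and 185 mm long (y, its long axis): the torch's own mat.
- mat_square: Fixed flat cork mat 4 mm thick, lying on the ledge; origin at the centre of its underside (ledge height, z = 0), top 4 mm above it. Square, 130 x 130 mm (sides along x and y): the tin's own mat.
- mat_hex: Fixed flat cork mat 4 mm thick, lying on the ledge; origin at the centre of its underside (ledge height, z = 0), top 4 mm above it. Regular hexagon, 135 mm across flats: the free mat, empty at the start, for parking; any of the four things rests safely on it, even if it overhangs a little.
- key_bowl: Loose stainless bowl with keys lying in it, 116 mm diameter at the rim, 48 mm high; origin at the centre of its underside. A bystander that stands among the mats: not to be moved.
Not all that is in view belongs to the job. What is shaped like the mat_rect but black or white is not meant. Leave any yellow look-alike of the tin alone.

How it is judged:
By the outcome, as a careful person would: the job done as asked, in the order asked, and still so for the second after the job is handed in, with the robot touching nothing.
It also fails if it takes over 128 s, if anything falls off the work surface, if the arm or the gripper's body presses on something with over 40 N, if the wrist force passes 120 N, or if a joint passes its speed limit or range.

### The arm

A 6-joint arm with a two-finger parallel gripper is mounted at the origin on the work surface. World frame = base frame: x ahead of the robot, y to its left, z up, the work surface at z = 0. Lengths are in m, angles in rad, forces in N, time in s.
With the tool pointing down it reaches from about 0.425 to 1.125 m from the base axis. Payload 14.9 kg.
Tool frame: the origin (TCP) lies between the finger pads; the fingertips stand 22 mm ahead of it and the grasp point (between the pads) lies 3 mm ahead of it; z points along the fingers, y is the line along which they close (so a half turn about z gives the same grasp; the last joint's range is limited). The gripper opens to 91 mm and grips with 3 to 60 N. Pads are 32 mm wide; open, the fingers measure 118 mm over their backs; the gripper's body (76 mm by 178 mm) begins 60 mm behind the grasp point.
Start: joints at [-1.316, 0.379, 1.734, -0, 1.028, -0.033], TCP at [0.199, -0.671, 0.236] pointing down, gripper open.
Joint ranges: [-2.77, 2.77], [-0.74, 2.19], [0, 2.66], [-1.06, 4.2], [0.31, 2.87], [-3.08, 3.08]. Speed limits (rad/s): [1.89, 1.89, 2.39, 3.14, 3.14, 3.14].

### API

Orientations are given as a 3x3 rotation matrix whose columns are the frame's x, y, z axes.
In Python, from rig import sense, cams, close_job gives the robot as it stands.
- The arm moves only by the tool servo_tool, never from a script. Its arguments are lists of equal length, an entry for each row: "rot": the turn, a rotation vector about the tool's x, y, z normalised to -1 to 1, where 1 is pi rad, a list of three; "dp": the shift along the tool's x, y, z normalised to -1 to 1, where 1 is 2 cm, a list of three; "fingers": the closure, from 0 (fully open) to 1 (shut). A call has 1 to 5 rows; each row shifts and turns the commanded pose from where the row before left it, along the tool's axes as they then stand; what a row does not reach is not made up. A row lasts 1/10 s, in which the tool goes at most 50 mm and 8.59 degrees, less where a joint would pass 70% of its speed; a pose out of reach is approached as far as the arm can. A call with a number of a shift or a turn outside -1 to 1 is refused whole. A call with a gripper value outside its range is refused whole. The fingers move at their own pace and stop on an object; "grip_force" is the grip in N (left out, the last holds). Time passes only in rows, so rows that do not move let the fingers close. It gives the time, the measured TCP pose, the force, the opening and the grip force at its end, in the units of the state.
- sense(): the state, without advancing time (a new reading comes with each control period).
- cams.grab_frame(name): name is "scene" or "top" or "wrist"; returns the picture (480x640x3 uint8, red, green, blue); there is no depth.
- cams.camera_params(name): a dict with "mtx" (3x3 intrinsics, pixels), "rvec" (rotation vector, rad) and "tvec" (3), from world to camera coordinates, as OpenCV has them. Camera axes: x right, y down, z forward; pixel columns grow to the right and rows downward; lengths in m; the calibration is good to about 2 mm. A picture is of the moment at which its call begins: read the wrist's pose just before it. camera_params takes no time and is no camera call; for the wrist camera it gives the pose at the moment of the call.
- close_job(): hands the job in; it is judged then, once.
The state is a dict: "t": time; "q": joint angles; "qvel": joint speeds; "tau": joint torques, N m; "eef_pos": TCP position; "orientation": TCP orientation; "force": force on the tool from outside, world axes, zero at the start; "ft_torque": the same for the moment, N m; "grip_width": finger opening in m; "gripper_force": force on a finger pad.
Only numpy, scipy, OpenCV 4.12 (cv2) and the standard library are available. Lean on these libraries where they do the work, as an engineer would, in place of code of your own. Each camera call takes 0.05 s, during which the arm holds its last target. There are 200 camera calls.

## Working session

There is one attempt and no reset: what is moved stays moved. The work goes in short steps, Python scripts to look and compute and a tool call to move; the robot and the scene stay as the last step left them, time stands still between calls to the robot, and variables do not carry over. Pictures are saved under pics/ and viewed, at most 14 in all, crops included, and the job is handed in when it is done.

Besides the shell and the picture viewer there is one more tool, called after ">>>" as a command line: name --argument value ..., lists and objects as JSON in quotes. servo_tool: Moves the arm, as the interface text tells. Scaled input: -1 to 1 covers 2 cm each way for a shift and pi rad each way for a turn. Its arguments: {"type":"object","properties":{"rot":{"type":"array","items":{"type":"array","items":{"type":"number","minimum":-1,"maximum":1}}},"dp":{"type":"array","items":{"type":"array","items":{"type":"number","minimum":-1,"maximum":1}}},"fingers":{"type":"array","items":{"type":"number"}},"grip_force":{"type":"number"}},"required":["rot","dp","fingers"]}

```bash
ls; mkdir -p pics
python3 - <<'E'
from rig import sense,cams
import cv2
for n in("top","scene"):
    im=cams.grab_frame(n); cv2.imwrite(f"pics/{n}0.png",im[:,:,::-1])
    p=cams.camera_params(n); print(n,p)
s=sense();print({k:s[k] for k in("t","eef_pos","orientation","grip_width")})
E
```

```text
pics
top {'mtx': array([[586.33068739,   0.        , 319.90187293],
       [  0.        , 586.33068739, 235.71083326],
       [  0.        ,   0.        ,   1.        ]]), 'rvec': array([ 2.13623228, -2.05858215,  0.24080075]), 'tvec': array([-0.11725701,  0.50006065,  1.64458345])}
scene {'mtx': array([[541.62156462,   0.        , 325.68280993],
       [  0.        , 541.62156462, 241.60196549],
       [  0.        ,   0.        ,   1.        ]]), 'rvec': array([ 2.54702733,  0.68914004, -0.1783523 ]), 'tvec': array([-0.3602762 , -0.29372028,  1.57999492])}
{'t': 0.1, 'eef_pos': array([ 0.19860956, -0.67087213,  0.23534626]), 'orientation': array([[ 9.58860034e-01,  2.83879140e-01, -2.63405311e-04],
       [ 2.83879260e-01, -9.58859503e-01,  1.00934304e-03],
       [ 3.39627486e-05, -1.04259401e-03, -9.99999456e-01]]), 'grip_width': 0.09110274534140805}
```

View pics/top0.png

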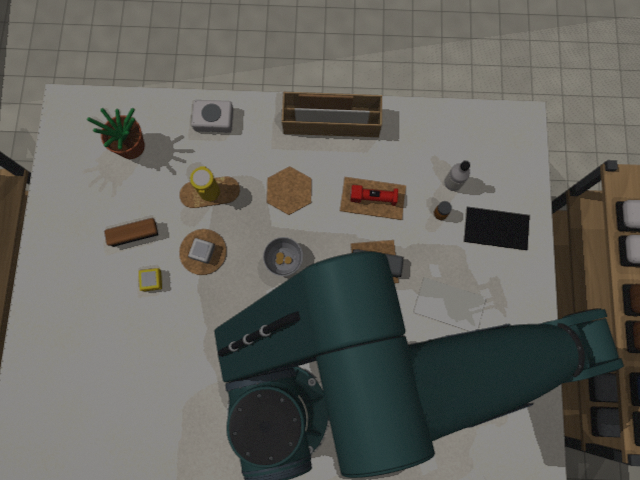

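View pics/scene0.png

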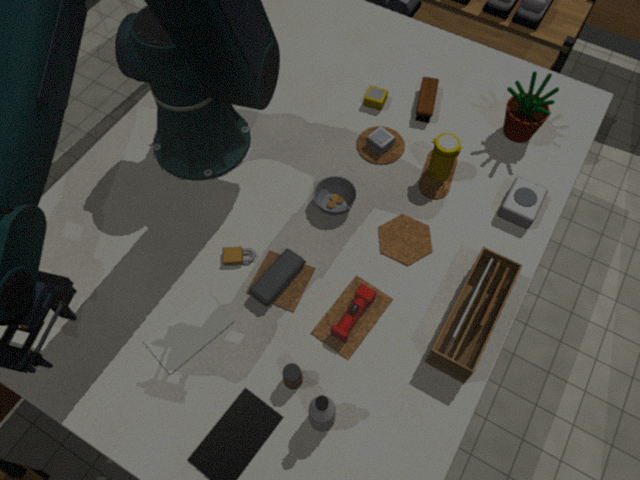

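Top view: tube (203,180) stands on the oblong mat, tin (201,250) is on the round mat, the case (384,262) is on the square mat and the torch (374,195) is on the rect mat. The hex mat (290,190) is free and the bowl is at (284,257).

Look-alikes:
- **Tin:** the yellow tin (150,280) and the grey box (212,115) are not meant.
- **Case:** the brown case (131,232) is not meant.
- **Rect mat:** the black (497,228) and white (450,305) rectangles are not meant.
- **Tube and torch:** the bottles at (458,176) and (442,211) are not meant.

```bash
cat > h.py <<'E'
import numpy as np,cv2
from rig import sense,cams
def ray(p,uv,z):
    R=cv2.Rodrigues(np.array(p["rvec"]))[0];t=np.array(p["tvec"]).ravel()
    uv=np.asarray(uv,float).reshape(-1,2)
    d=np.c_[uv,np.ones(len(uv))]@np.linalg.inv(p["mtx"]).T@R
    c=-R.T@t
    return (c+d*((z-c[2])/d[:,2])[:,None])[:,:2]
def proj(p,X):
    return cv2.projectPoints(np.array(X,float).reshape(-1,1,3),np.array(p["rvec"]),np.array(p["tvec"]),p["mtx"],None)[0].reshape(-1,2)
def mask(im,lo,hi,box=None):
    m=cv2.inRange(cv2.cvtColor(im,cv2.COLOR_RGB2HSV),lo,hi)
    if box:
        z=np.zeros_like(m);a,b,c,d=box;z[b:d,a:c]=m[b:d,a:c];m=z
    return cv2.morphologyEx(m,cv2.MORPH_OPEN,np.ones((2,2),np.uint8))
def rect(p,m,z,one=True):
    cs=cv2.findContours(m,cv2.RETR_EXTERNAL,cv2.CHAIN_APPROX_NONE)[0]
    cs=[max(cs,key=cv2.contourArea)] if one else [c for c in cs if cv2.contourArea(c)>8]
    w=ray(p,np.vstack(cs).reshape(-1,2),z).astype(np.float32)
    (c,s,a)=cv2.minAreaRect(w)
    if s[0]<s[1]: a+=90
    (e,r)=cv2.minEnclosingCircle(w)
    return np.round(c,4),np.round(s,4),round(a,1),'circ',np.round(e,4),round(r,4)   # a: long-axis angle deg in world
E
python3 - <<'E'
from h import *
cork=((8,70,60),(20,200,230))
B={"top":dict(oblong=(175,165,245,215),round=(175,225,230,278),hex=(260,160,317,220),rect=(335,172,410,222),square=(345,235,405,288)),
"scene":dict(oblong=(412,140,460,205),round=(350,120,410,165),hex=(370,208,438,270),rect=(305,270,400,360),square=(245,245,320,312))}
for n in B:
    im=cv2.imread(f"pics/{n}0.png")[:,:,::-1].copy();p=cams.camera_params(n)
    h=cv2.cvtColor(im,cv2.COLOR_RGB2HSV)
    for k,b in B[n].items(): print(n,k,*rect(p,mask(im,*cork,b),.004,False))
    if n=="top":
        for u in[(300,190),(345,200),(201,250),(203,170),(395,265),(374,195)]:print(u,h[u[1],u[0]])
p=cams.camera_params("top");print(ray(p,[(203,175)],.134),ray(p,[(201,250)],.04),ray(p,[(374,195),(284,257)],.03))
a=cv2.imread("pics/top0.png")[150:300,120:420];b=cv2.imread("pics/scene0.png")[80:360,230:480]
cv2.imwrite("pics/c0.png",np.vstack([cv2.resize(a,(640,320)),cv2.resize(b[:,:],(640,280*0+280))]) )
a=cv2.resize(b,(536,600),interpolation=cv2.INTER_CUBIC);cv2.imwrite("pics/c1.png",a)
E
```

```text
top oblong [0.638 0.241] [0.0839 0.1798] 101.1 circ [0.6413 0.2416] 0.0904
top round [0.4531 0.2464] [0.1375 0.1341] 4.2 circ [0.4534 0.2462] 0.07
top hex [ 6.526e-01 -2.000e-04] [0.1501 0.1318] 2.3 circ [ 0.6532 -0.001 ] 0.0757
top rect [ 0.6384 -0.2577] [0.1891 0.1103] 83.7 circ [ 0.6381 -0.2578] 0.1072
top square [ 0.439 -0.265] [0.1281 0.1296] 96.5 circ [ 0.4379 -0.2663] 0.0893
(300, 190) [ 16 128 112]
(345, 200) [ 16 127 110]
(201, 250) [120   7 114]
(203, 170) [ 21  32 137]
(395, 265) [90 13 61]
(374, 195) [120  12  21]
scene oblong [0.6466 0.2308] [0.0838 0.1566] 100.7 circ [0.6483 0.2343] 0.0826
scene round [0.4608 0.2457] [0.137 0.133] 30.3 circ [0.4593 0.2451] 0.0704
scene hex [ 0.6598 -0.0016] [0.1341 0.1471] 120.3 circ [ 0.6606 -0.0027] 0.0761
scene rect [ 0.5886 -0.2514] [0.1897 0.2204] 173.9 circ [ 0.605  -0.2531] 0.1301
scene square [ 0.4435 -0.2647] [0.1286 0.1299] 96.6 circ [ 0.4442 -0.2652] 0.0892
[[0.65083972 0.23902443]] [[0.45261322 0.24661454]] [[ 0.64223718 -0.25618968]
 [ 0.44277598  0.00422122]]
```

View pics/c1.png

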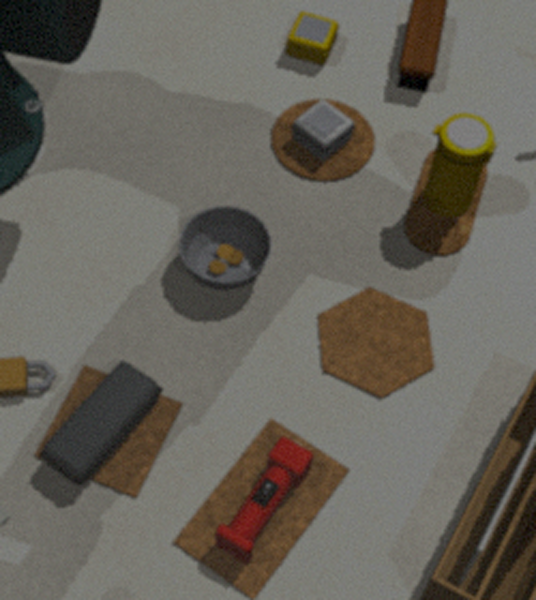

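Crop confirms: the red torch is on the sharp rect mat, the grey case is on the square mat, the silver tin is on the round mat and the yellow tube is on the oblong mat. Plan: torch→hex, case→rect, tin→square, tube→round, torch→oblong.

```bash
cat >> h.py <<'E'
def yaw(R): return np.degrees(np.arctan2(R[1,0],R[0,0]))
def go(*tg):
    """tg: list of (x,y,z,psi deg). translate (fixed orientation) then turn, printed per leg"""
    s=sense();P=np.array(s["eef_pos"]);R=np.array(s["orientation"])
    a=yaw(R);print("t",round(s["t"],2),"at",P.round(4),"yaw",a.round(2),"w",round(s["grip_width"],4),"tilt",R[:2,2].round(4))
    for x,y,z,psi in tg:
        d=R.T@(np.array([x,y,z])-P);n=int(np.ceil(np.abs(d).max()/.02-1e-6))
        print("shift",n,"rows",(d/.02/max(n,1)).round(3).tolist())
        t=-((psi-a+180)%360-180);m=int(np.ceil(abs(t)/8.5-.02))
        if m: print("  turn",m,"rows z",round(t/180/m,4))
        P=np.array([x,y,z]);a=psi;c,q=np.cos(np.radians(a)),np.sin(np.radians(a))
        R=np.array([[c,q,0],[q,-c,0],[0,0,-1.]])
E
python3 -c "
from h import *
go((.60,-.256,.26,84))
p=cams.camera_params('wrist');R=cv2.Rodrigues(p['rvec'])[0];s=sense();c=-R.T@p['tvec'].ravel()
print(s['orientation'].T@(c-s['eef_pos']),(s['orientation'].T@R.T).round(3),p['mtx'][0,0])"
```

```text
t 0.1 at [ 0.1986 -0.6709  0.2353] yaw 16.49 w 0.0911 tilt [-0.0003  0.001 ]
shift 26 rows [0.967, -0.546, -0.047]
  turn 8 rows z -0.0469
[ 0.06965636 -0.0004565  -0.14823753] [[-0.    -0.968 -0.249]
 [ 1.    -0.     0.001]
 [-0.001 -0.249  0.968]] 347.89690639761733
```

>>> servo_tool --rot '[[0, 0, 0], [0, 0, 0], [0, 0, 0], [0, 0, 0], [0, 0, 0]]' --dp '[[0.967, -0.546, -0.047], [0.967, -0.546, -0.047], [0.967, -0.546, -0.047], [0.967, -0.546, -0.047], [0.967, -0.546, -0.047]]' --fingers '[0, 0, 0, 0, 0]'

```text
t: 0.6
eef_pos: [0.2775, -0.5895, 0.2408]
orientation: [[0.959, 0.285, 0.0], [0.285, -0.959, 0.0], [0.0, -0.0, -1.0]]
force: [0.7, 0.1, 0.4]
grip_width: 0.0912
gripper_force: 0.0
```

>>> servo_tool --rot '[[0, 0, 0], [0, 0, 0], [0, 0, 0], [0, 0, 0], [0, 0, 0]]' --dp '[[0.967, -0.546, -0.047], [0.967, -0.546, -0.047], [0.967, -0.546, -0.047], [0.967, -0.546, -0.047], [0.967, -0.546, -0.047]]' --fingers '[0, 0, 0, 0, 0]'

```text
t: 1.1
eef_pos: [0.3545, -0.5095, 0.2455]
orientation: [[0.959, 0.285, 0.0], [0.285, -0.959, -0.0], [0.0, 0.0, -1.0]]
force: [-0.5, 0.1, 0.1]
grip_width: 0.0908
gripper_force: 0.0
```

>>> servo_tool --rot '[[0, 0, 0], [0, 0, 0], [0, 0, 0], [0, 0, 0], [0, 0, 0]]' --dp '[[0.967, -0.546, -0.047], [0.967, -0.546, -0.047], [0.967, -0.546, -0.047], [0.967, -0.546, -0.047], [0.967, -0.546, -0.047]]' --fingers '[0, 0, 0, 0, 0]'

```text
t: 1.6
eef_pos: [0.4315, -0.4296, 0.2502]
orientation: [[0.959, 0.285, 0.0], [0.285, -0.959, 0.0], [0.0, 0.0, -1.0]]
force: [0.8, -0.2, 0.6]
grip_width: 0.091
gripper_force: 0.0
```

>>> servo_tool --rot '[[0, 0, 0], [0, 0, 0], [0, 0, 0], [0, 0, 0], [0, 0, 0]]' --dp '[[0.967, -0.546, -0.047], [0.967, -0.546, -0.047], [0.967, -0.546, -0.047], [0.967, -0.546, -0.047], [0.967, -0.546, -0.047]]' --fingers '[0, 0, 0, 0, 0]'

```text
t: 2.1
eef_pos: [0.5084, -0.3497, 0.2549]
orientation: [[0.959, 0.285, 0.0], [0.285, -0.959, -0.0], [0.0, 0.0, -1.0]]
force: [0.5, -0.5, 0.3]
grip_width: 0.0912
gripper_force: 0.0
```

>>> servo_tool --rot '[[0, 0, 0], [0, 0, 0], [0, 0, 0], [0, 0, 0], [0, 0, 0]]' --dp '[[0.967, -0.546, -0.047], [0.967, -0.546, -0.047], [0.967, -0.546, -0.047], [0.967, -0.546, -0.047], [0.967, -0.546, -0.047]]' --fingers '[0, 0, 0, 0, 0]'

```text
t: 2.6
eef_pos: [0.5854, -0.2698, 0.2597]
orientation: [[0.959, 0.285, 0.0], [0.285, -0.959, 0.0], [0.0, 0.0, -1.0]]
force: [-0.4, -0.1, 0.3]
grip_width: 0.0908
gripper_force: 0.0
```

>>> servo_tool --rot '[[0, 0, -0.0469], [0, 0, -0.0469], [0, 0, -0.0469], [0, 0, -0.0469], [0, 0, -0.0469]]' --dp '[[0.967, -0.546, -0.047], [0, 0, 0], [0, 0, 0], [0, 0, 0], [0, 0, 0]]' --fingers '[0, 0, 0, 0, 0]'

```text
t: 3.1
eef_pos: [0.6003, -0.2544, 0.2604]
orientation: [[0.513, 0.858, -0.0], [0.858, -0.513, 0.0], [0.0, -0.0, -1.0]]
force: [0.2, 0.6, 0.6]
grip_width: 0.0911
gripper_force: 0.0
```

>>> servo_tool --rot '[[0, 0, -0.0469], [0, 0, -0.0469], [0, 0, -0.0469], [0, 0, 0], [0, 0, 0]]' --dp '[[0, 0, 0], [0, 0, 0], [0, 0, 0], [0, 0, 0], [0, 0, 0]]' --fingers '[0, 0, 0, 0, 0]'

```text
t: 3.6
eef_pos: [0.6003, -0.2552, 0.2605]
orientation: [[0.108, 0.994, 0.0], [0.994, -0.108, 0.0], [0.0, 0.0, -1.0]]
force: [-0.7, 0.2, -0.2]
grip_width: 0.091
gripper_force: 0.0
```

Run:
```python
from h import *
p=cams.camera_params('wrist');im=cams.grab_frame('wrist');cv2.imwrite('pics/w1.png',im[:,:,::-1])
cv2.imwrite('pics/top1.png',cams.grab_frame('top')[:,:,::-1])
np.save('w1.npy',np.r_[p['rvec'].ravel(),p['tvec'].ravel(),p['mtx'].ravel()])
cork=((8,70,60),(20,200,230));red=((0,150,60),(6,255,255))
print('torch.03',*rect(p,mask(im,*red),.044,False))
h=cv2.cvtColor(im,cv2.COLOR_RGB2HSV);go()
print(proj(p,[(.638,-.257,.004)]))
```

```text
torch.03 [ 0.6421 -0.2565] [0.1399 0.0444] 86.8 circ [ 0.6424 -0.2561] 0.0719
t 3.7 at [ 0.6003 -0.2557  0.2605] yaw 83.85 w 0.0913 tilt [ 0.0001 -0.    ]
[[351.40333536 214.72304533]]
```

View pics/w1.png

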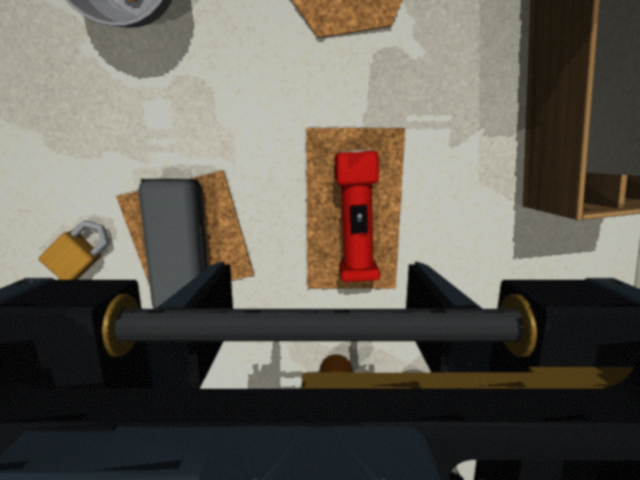

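Wrist view: torch centred at (357,215) on the rect mat (355,208), with case (175,240) and square mat beside it. The fitted torch size matches the description exactly.

Run:
```python
from h import *
cork=((8,70,60),(20,200,230))
a=np.load('w1.npy');p=dict(rvec=a[:3],tvec=a[3:6],mtx=a[6:].reshape(3,3))
im=cv2.imread('pics/w1.png')[:,:,::-1].copy()
print(*rect(p,mask(im,*cork,(298,118,412,296)),.004,False))
im=cv2.imread('pics/top1.png')[:,:,::-1].copy();p=cams.camera_params('top')
print('top',*rect(p,mask(im,*cork,(335,172,410,222)),.004,False))
go((.642,-.2565,.2,86.8),(.642,-.2565,.03,86.8))
```

```text
[ 0.6411 -0.256 ] [0.1891 0.1101] 83.8 circ [ 0.641  -0.2558] 0.1089
top [ 0.6254 -0.3415] [0.0284 0.1058] 166.8 circ [ 0.6266 -0.3364] 0.0536
t 3.7 at [ 0.6003 -0.2557  0.2605] yaw 83.85 w 0.0913 tilt [ 0.0001 -0.    ]
shift 4 rows [0.046, 0.519, 0.756]
  turn 1 rows z -0.0164
shift 9 rows [0.0, 0.0, 0.944]
```

>>> servo_tool --rot '[[0, 0, -0.0164], [0, 0, 0], [0, 0, 0], [0, 0, 0], [0, 0, 0]]' --dp '[[0.046, 0.519, 0.756], [0.046, 0.519, 0.756], [0.046, 0.519, 0.756], [0.046, 0.519, 0.756], [0, 0, 0.94]]' --fingers '[0, 0, 0, 0, 0]'

```text
t: 4.2
eef_pos: [0.643, -0.2552, 0.1807]
orientation: [[0.055, 0.999, 0.001], [0.999, -0.055, -0.0], [-0.0, 0.001, -1.0]]
force: [1.1, -0.4, -0.3]
grip_width: 0.0908
gripper_force: 0.0
```

>>> servo_tool --rot '[[0, 0, 0], [0, 0, 0], [0, 0, 0], [0, 0, 0], [0, 0, 0]]' --dp '[[0, 0, 0.94], [0, 0, 0.94], [0, 0, 0.94], [0, 0, 0.94], [0, 0, 0]]' --fingers '[0, 0, 0, 0, 0]'

```text
t: 4.7
eef_pos: [0.6403, -0.2547, 0.1027]
orientation: [[0.053, 0.999, -0.004], [0.999, -0.053, 0.002], [0.001, -0.004, -1.0]]
force: [0.1, 0.5, -0.7]
grip_width: 0.091
gripper_force: 0.0
```

```bash
python3 -c "
from h import *
go((.642,-.2565,.031,86.8))"
```

```text
t 4.7 at [ 0.6403 -0.2547  0.1027] yaw 86.96 w 0.091 tilt [-0.0037  0.0016]
shift 4 rows [-0.022, 0.025, 0.896]
```

>>> servo_tool --rot '[[0, 0, 0], [0, 0, 0], [0, 0, 0], [0, 0, 0], [0, 0, 0]]' --dp '[[-0.022, 0.025, 0.896], [-0.022, 0.025, 0.896], [-0.022, 0.025, 0.896], [-0.022, 0.025, 0.896], [0, 0, 0]]' --fingers '[0, 0, 0, 0, 0]'

```text
t: 5.2
eef_pos: [0.6423, -0.2566, 0.031]
orientation: [[0.053, 0.999, -0.004], [0.999, -0.053, 0.002], [0.001, -0.004, -1.0]]
force: [0.3, -0.1, -0.1]
grip_width: 0.0911
gripper_force: 0.0
```

>>> servo_tool --rot '[[0, 0, 0], [0, 0, 0], [0, 0, 0], [0, 0, 0], [0, 0, 0]]' --dp '[[0, 0, 0], [0, 0, 0], [0, 0, 0], [0, 0, 0], [0, 0, 0]]' --fingers '[0.7, 0.7, 0.7, 0.7, 0.7]' --grip_force 20

```text
t: 5.7
eef_pos: [0.644, -0.2572, 0.0347]
orientation: [[0.053, 0.999, 0.001], [0.999, -0.053, -0.0], [-0.0, 0.001, -1.0]]
force: [-0.3, -0.4, 0.4]
grip_width: 0.0541
gripper_force: 0.0
```

>>> servo_tool --rot '[[0, 0, 0], [0, 0, 0], [0, 0, 0]]' --dp '[[0, 0, 0], [0, 0, 0], [0, 0, 0]]' --fingers '[0.8, 0.8, 0.8]'

```text
t: 6.0
eef_pos: [0.6438, -0.2572, 0.0343]
orientation: [[0.053, 0.999, -0.0], [0.999, -0.053, 0.0], [0.0, -0.0, -1.0]]
force: [-0.2, -0.3, 2.0]
grip_width: 0.0336
gripper_force: 20.0
```

>>> servo_tool --rot '[[0, 0, 0], [0, 0, 0], [0, 0, 0], [0, 0, 0], [0, 0, 0]]' --dp '[[0, 0, -0.6], [0, 0, -0.8], [0, 0, -0.8], [0, 0, -0.8], [0, 0, 0]]' --fingers '[0.8, 0.8, 0.8, 0.8, 0.8]'

```text
t: 6.5
eef_pos: [0.6454, -0.2578, 0.0977]
orientation: [[0.053, 0.999, 0.004], [0.999, -0.053, -0.002], [-0.002, 0.004, -1.0]]
force: [0.8, -0.4, -0.9]
grip_width: 0.0337
gripper_force: 20.0
```

>>> servo_tool --rot '[[0, 0, 0], [0, 0, 0]]' --dp '[[0, 0, 0], [0, 0, 0]]' --fingers '[0.8, 0.8]'

```text
t: 6.7
eef_pos: [0.6434, -0.257, 0.0937]
orientation: [[0.053, 0.999, -0.001], [0.999, -0.053, 0.0], [0.0, -0.001, -1.0]]
force: [-0.7, -0.5, -1.2]
grip_width: 0.0336
gripper_force: 20.0
```

```bash
python3 -c "
from h import *
go((.655,-.001,.095,87),(.655,-.001,.036,87))"
```

```text
t 6.7 at [ 0.6434 -0.257   0.0937] yaw 86.98 w 0.0336 tilt [-0.0008  0.0003]
shift 13 rows [0.986, -0.007, -0.005]
shift 3 rows [0.0, 0.0, 0.983]
```

>>> servo_tool --rot '[[0, 0, 0], [0, 0, 0], [0, 0, 0], [0, 0, 0], [0, 0, 0]]' --dp '[[0.986, -0.007, 0], [0.986, -0.007, 0], [0.986, -0.007, 0], [0.986, -0.007, 0], [0.986, -0.007, 0]]' --fingers '[0.8, 0.8, 0.8, 0.8, 0.8]'

```text
t: 7.2
eef_pos: [0.6483, -0.1565, 0.0941]
orientation: [[0.052, 0.999, -0.0], [0.999, -0.052, 0.0], [0.0, -0.0, -1.0]]
force: [0.2, -0.3, -0.2]
grip_width: 0.0337
gripper_force: 20.0
```

>>> servo_tool --rot '[[0, 0, 0], [0, 0, 0], [0, 0, 0], [0, 0, 0], [0, 0, 0]]' --dp '[[0.986, -0.007, 0], [0.986, -0.007, 0], [0.986, -0.007, 0], [0.986, -0.007, 0], [0.986, -0.007, 0]]' --fingers '[0.8, 0.8, 0.8, 0.8, 0.8]'

```text
t: 7.7
eef_pos: [0.6529, -0.0585, 0.0942]
orientation: [[0.053, 0.999, 0.0], [0.999, -0.053, 0.0], [0.0, 0.0, -1.0]]
force: [-0.1, -0.3, -1.1]
grip_width: 0.0336
gripper_force: 20.0
```

>>> servo_tool --rot '[[0, 0, 0], [0, 0, 0], [0, 0, 0], [0, 0, 0], [0, 0, 0]]' --dp '[[0.986, -0.007, 0], [0.986, -0.007, 0], [0.986, -0.007, 0], [0, 0, 0], [0, 0, 0]]' --fingers '[0.8, 0.8, 0.8, 0.8, 0.8]'

```text
t: 8.2
eef_pos: [0.6555, -0.0005, 0.0942]
orientation: [[0.052, 0.999, -0.0], [0.999, -0.052, -0.0], [-0.0, -0.0, -1.0]]
force: [-0.1, 0.0, -1.2]
grip_width: 0.0337
gripper_force: 20.0
```

>>> servo_tool --rot '[[0, 0, 0], [0, 0, 0], [0, 0, 0], [0, 0, 0], [0, 0, 0]]' --dp '[[0, 0, 0.7], [0, 0, 0.7], [0, 0, 0.7], [0, 0, 0.7], [0, 0, 0]]' --fingers '[0.8, 0.8, 0.8, 0.8, 0.8]'

```text
t: 8.7
eef_pos: [0.6542, -0.0012, 0.0355]
orientation: [[0.053, 0.999, -0.003], [0.999, -0.053, 0.0], [-0.0, -0.003, -1.0]]
force: [-0.3, -0.3, -1.5]
grip_width: 0.0336
gripper_force: 20.0
```

>>> servo_tool --rot '[[0, 0, 0], [0, 0, 0]]' --dp '[[0, 0, 0], [0, 0, 0]]' --fingers '[0.8, 0.8]'

```text
t: 8.9
eef_pos: [0.6558, -0.0011, 0.0386]
orientation: [[0.053, 0.999, 0.001], [0.999, -0.053, -0.0], [0.0, 0.001, -1.0]]
force: [-0.3, -1.1, -1.5]
grip_width: 0.0335
gripper_force: 20.0
```

>>> servo_tool --rot '[[0, 0, 0], [0, 0, 0], [0, 0, 0], [0, 0, 0], [0, 0, 0]]' --dp '[[0, 0, 0.1], [0, 0, 0.1], [0, 0, 0], [0, 0, 0], [0, 0, 0]]' --fingers '[0.8, 0.8, 0.8, 0.4, 0.3]'

```text
t: 9.4
eef_pos: [0.6556, -0.0011, 0.0344]
orientation: [[0.053, 0.999, 0.0], [0.999, -0.053, 0.0], [0.0, 0.0, -1.0]]
force: [-0.0, -1.2, -0.3]
grip_width: 0.0466
gripper_force: 0.0
```

>>> servo_tool --rot '[[0, 0, 0], [0, 0, 0], [0, 0, 0], [0, 0, 0], [0, 0, 0]]' --dp '[[0, 0, 0], [0, 0, 0], [0, 0, 0], [0, 0, -0.5], [0, 0, -1]]' --fingers '[0, 0, 0, 0, 0]'

```text
t: 9.9
eef_pos: [0.6546, -0.001, 0.0638]
orientation: [[0.053, 0.999, -0.002], [0.999, -0.053, 0.0], [-0.0, -0.002, -1.0]]
force: [0.1, -0.5, 1.0]
grip_width: 0.0867
gripper_force: 0.0
```

>>> servo_tool --rot '[[0, 0, 0], [0, 0, 0], [0, 0, 0], [0, 0, 0], [0, 0, 0]]' --dp '[[0, 0, -1], [0, 0, -1], [0, 0, -1], [0, 0, 0], [0, 0, 0]]' --fingers '[0, 0, 0, 0, 0]'

```text
t: 10.4
eef_pos: [0.6557, -0.0011, 0.1248]
orientation: [[0.053, 0.999, 0.001], [0.999, -0.053, -0.0], [0.0, 0.001, -1.0]]
force: [-0.4, 0.1, -0.0]
grip_width: 0.0912
gripper_force: 0.0
```

```bash
python3 -c "
from h import *
go((.47,-.265,.26,84))"
```

```text
t 10.4 at [ 0.6557 -0.0011  0.1248] yaw 86.97 w 0.0912 tilt [ 0.001 -0.   ]
shift 14 rows [-0.976, -0.612, -0.484]
  turn 1 rows z 0.0165
```

>>> servo_tool --rot '[[0, 0, 0], [0, 0, 0], [0, 0, 0], [0, 0, 0], [0, 0, 0]]' --dp '[[-0.976, -0.612, -0.484], [-0.976, -0.612, -0.484], [-0.976, -0.612, -0.484], [-0.976, -0.612, -0.484], [-0.976, -0.612, -0.484]]' --fingers '[0, 0, 0, 0, 0]'

```text
t: 10.9
eef_pos: [0.5881, -0.0959, 0.1719]
orientation: [[0.053, 0.999, -0.002], [0.999, -0.053, 0.0], [0.0, -0.002, -1.0]]
force: [0.3, 0.4, 0.8]
grip_width: 0.0914
gripper_force: 0.0
```

>>> servo_tool --rot '[[0, 0, 0], [0, 0, 0], [0, 0, 0], [0, 0, 0], [0, 0, 0]]' --dp '[[-0.976, -0.612, -0.484], [-0.976, -0.612, -0.484], [-0.976, -0.612, -0.484], [-0.976, -0.612, -0.484], [-0.976, -0.612, -0.484]]' --fingers '[0, 0, 0, 0, 0]'

```text
t: 11.4
eef_pos: [0.5219, -0.19, 0.2204]
orientation: [[0.053, 0.999, -0.001], [0.999, -0.053, 0.001], [0.001, -0.001, -1.0]]
force: [-0.7, -0.2, -1.1]
grip_width: 0.0912
gripper_force: 0.0
```

>>> servo_tool --rot '[[0, 0, 0], [0, 0, 0], [0, 0, 0], [0, 0, 0], [0, 0, 0]]' --dp '[[-0.976, -0.612, -0.484], [-0.976, -0.612, -0.484], [-0.976, -0.612, -0.484], [-0.976, -0.612, -0.484], [0, 0, 0]]' --fingers '[0, 0, 0, 0, 0]'

```text
t: 11.9
eef_pos: [0.469, -0.2665, 0.26]
orientation: [[0.055, 0.999, 0.0], [0.999, -0.055, -0.0], [-0.0, 0.0, -1.0]]
force: [0.4, 0.3, 0.1]
grip_width: 0.0912
gripper_force: 0.0
```

>>> servo_tool --rot '[[0, 0, 0], [0, 0, 0]]' --dp '[[0, 0, 0], [0, 0, 0]]' --fingers '[0, 0]'

```text
t: 12.1
eef_pos: [0.47, -0.2643, 0.2589]
orientation: [[0.052, 0.999, -0.001], [0.999, -0.052, 0.001], [0.001, -0.001, -1.0]]
force: [-0.0, 0.7, -0.5]
grip_width: 0.091
gripper_force: 0.0
```

Run:
```python
from h import *
p=cams.camera_params('wrist');im=cams.grab_frame('wrist');cv2.imwrite('pics/w2.png',im[:,:,::-1])
np.save('w2.npy',np.r_[p['rvec'].ravel(),p['tvec'].ravel(),p['mtx'].ravel()])
cork=((8,70,60),(20,200,230))
print('mat',proj(p,[(.641,-.256,.004),(.442,-.265,.004)]))
h=cv2.cvtColor(im,cv2.COLOR_RGB2HSV);go()
x,y=proj(p,[(.441,-.265,.046)])[0].astype(int);print(h[y,x-60:x+61:10].tolist())
```

```text
mat [[466.48618934 202.34403465]
 [295.8372393  218.87673295]]
t 12.15 at [ 0.47   -0.2642  0.2589] yaw 87.01 w 0.091 tilt [-0.001   0.0007]
[[38, 11, 190], [15, 149, 132], [15, 152, 116], [90, 13, 61], [90, 9, 84], [98, 12, 85], [90, 9, 86], [95, 18, 86], [83, 17, 59], [15, 157, 112], [16, 155, 140], [16, 153, 155], [20, 43, 174]]
```

View pics/w2.png

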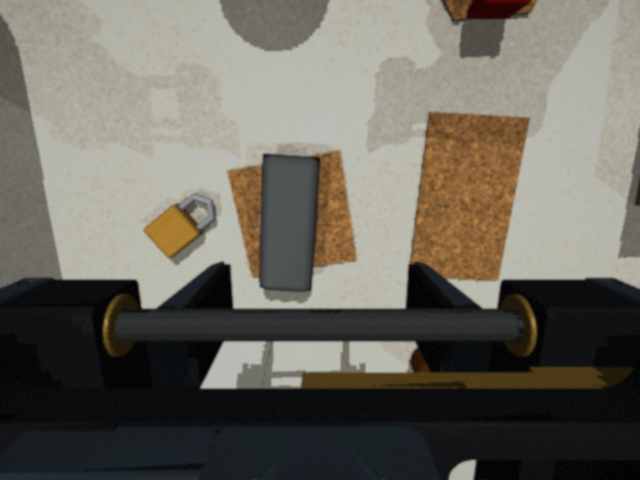

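Case (290,222) lies on the square mat; the padlock (180,228) is beside it. The rect mat (470,195) is now empty.

Run:
```python
from h import *
cork=((8,70,60),(20,200,230))
a=np.load('w2.npy');p=dict(rvec=a[:3],tvec=a[3:6],mtx=a[6:].reshape(3,3))
im=cv2.imread('pics/w2.png')[:,:,::-1].copy()
print('rect',*rect(p,mask(im,*cork,(405,105,535,288)),.004,False))
print('sq',*rect(p,mask(im,*cork,(220,140,365,300)),.004,False))
m=mask(im,(60,0,20),(130,60,115),(225,140,365,300))
for z in(.02,.035,.046):print('case',*rect(p,m,z))
go((.445,-.265,.15,90))
```

```text
rect [ 0.6407 -0.2557] [0.1905 0.111 ] 83.7 circ [ 0.641  -0.2556] 0.1089
sq [ 0.4408 -0.2634] [0.1301 0.1305] 96.7 circ [ 0.4408 -0.2633] 0.0907
case [ 0.4343 -0.2711] [0.1539 0.0605] 83.1 circ [ 0.4349 -0.2709] 0.0803
case [ 0.4358 -0.2681] [0.1479 0.0581] 83.1 circ [ 0.4364 -0.2679] 0.0772
case [ 0.4369 -0.2659] [0.1435 0.0564] 83.1 circ [ 0.4375 -0.2658] 0.075
t 12.15 at [ 0.47   -0.2642  0.2589] yaw 87.01 w 0.091 tilt [-0.001   0.0007]
shift 6 rows [-0.018, -0.207, 0.908]
  turn 1 rows z -0.0166
```

```bash
python3 -c "
from h import *
go((.4355,-.268,.14,83.1),(.4355,-.268,.031,83.1))"
```

```text
t 12.15 at [ 0.47   -0.2642  0.2589] yaw 87.01 w 0.091 tilt [-0.001   0.0007]
shift 6 rows [-0.047, -0.285, 0.992]
  turn 1 rows z 0.0217
shift 6 rows [0.0, 0.0, 0.908]
```

>>> servo_tool --rot '[[0, 0, 0], [0, 0, 0], [0, 0, 0], [0, 0, 0], [0, 0, 0]]' --dp '[[-0.047, -0.285, 0.992], [-0.047, -0.285, 0.992], [-0.047, -0.285, 0.992], [-0.047, -0.285, 0.992], [-0.047, -0.285, 0.992]]' --fingers '[0, 0, 0, 0, 0]'

```text
t: 12.65
eef_pos: [0.4412, -0.2674, 0.1593]
orientation: [[0.052, 0.999, -0.0], [0.999, -0.052, 0.0], [0.0, -0.0, -1.0]]
force: [0.1, -1.0, -0.1]
grip_width: 0.0912
gripper_force: 0.0
```

>>> servo_tool --rot '[[0, 0, 0.0217], [0, 0, 0], [0, 0, 0], [0, 0, 0], [0, 0, 0]]' --dp '[[-0.047, -0.285, 0.992], [0, 0, 0.9], [0, 0, 0.9], [0, 0, 0], [0, 0, 0]]' --fingers '[0, 0, 0, 0, 0]'

```text
t: 13.15
eef_pos: [0.4357, -0.2683, 0.1046]
orientation: [[0.12, 0.993, -0.001], [0.993, -0.12, 0.001], [0.0, -0.001, -1.0]]
force: [-0.6, 0.1, -0.4]
grip_width: 0.091
gripper_force: 0.0
```

>>> servo_tool --rot '[[0, 0, 0], [0, 0, 0]]' --dp '[[0, 0, 0], [0, 0, 0]]' --fingers '[0, 0]'

```text
t: 13.35
eef_pos: [0.4361, -0.2689, 0.1055]
orientation: [[0.12, 0.993, 0.001], [0.993, -0.12, -0.001], [-0.001, 0.001, -1.0]]
force: [-0.5, 0.7, 0.7]
grip_width: 0.0911
gripper_force: 0.0
```

```bash
python3 -c "
from h import *
go((.4355,-.268,.031,83.1))"
```

```text
t 13.35 at [ 0.4361 -0.2689  0.1055] yaw 83.08 w 0.0911 tilt [ 0.0011 -0.0007]
shift 4 rows [0.011, -0.009, 0.932]
```

>>> servo_tool --rot '[[0, 0, 0], [0, 0, 0], [0, 0, 0], [0, 0, 0], [0, 0, 0]]' --dp '[[0, 0, 0.93], [0, 0, 0.93], [0, 0, 0.93], [0, 0, 0.93], [0, 0, 0]]' --fingers '[0, 0, 0, 0, 0]'

```text
t: 13.85
eef_pos: [0.4348, -0.2683, 0.0291]
orientation: [[0.121, 0.993, -0.002], [0.993, -0.121, 0.001], [0.001, -0.002, -1.0]]
force: [0.0, 0.0, 0.8]
grip_width: 0.0909
gripper_force: 0.0
```

>>> servo_tool --rot '[[0, 0, 0], [0, 0, 0], [0, 0, 0], [0, 0, 0], [0, 0, 0]]' --dp '[[0, 0, 0], [0, 0, 0], [0, 0, 0], [0, 0, 0], [0, 0, 0]]' --fingers '[0.5, 0.5, 0.5, 0.5, 0.5]'

```text
t: 14.35
eef_pos: [0.4358, -0.2689, 0.0309]
orientation: [[0.121, 0.993, 0.001], [0.993, -0.121, -0.0], [-0.0, 0.001, -1.0]]
force: [-2.1, 1.6, 8.0]
grip_width: 0.0599
gripper_force: 20.0
```

>>> servo_tool --rot '[[0, 0, 0], [0, 0, 0]]' --dp '[[0, 0, 0], [0, 0, 0]]' --fingers '[0.5, 0.5]'

```text
t: 14.55
eef_pos: [0.4358, -0.269, 0.0309]
orientation: [[0.121, 0.993, 0.0], [0.993, -0.121, -0.0], [-0.0, 0.001, -1.0]]
force: [-2.0, 0.9, 8.4]
grip_width: 0.0599
gripper_force: 20.0
```

>>> servo_tool --rot '[[0, 0, 0], [0, 0, 0], [0, 0, 0], [0, 0, 0], [0, 0, 0]]' --dp '[[0, 0, -0.6], [0, 0, -0.8], [0, 0, -0.8], [0, 0, 0], [0, 0, 0]]' --fingers '[0.5, 0.5, 0.5, 0.5, 0.5]'

```text
t: 15.05
eef_pos: [0.4357, -0.2688, 0.0746]
orientation: [[0.121, 0.993, 0.001], [0.993, -0.121, -0.001], [-0.0, 0.001, -1.0]]
force: [-0.1, 0.9, -1.9]
grip_width: 0.0597
gripper_force: 20.0
```

```bash
python3 -c "
from h import *
go((.641,-.256,.08,83.8))"
```

```text
t 15.05 at [ 0.4357 -0.2688  0.0746] yaw 83.07 w 0.0597 tilt [ 0.0008 -0.0005]
shift 11 rows [0.171, 0.92, -0.024]
  turn 1 rows z -0.004
```

>>> servo_tool --rot '[[0, 0, 0], [0, 0, 0], [0, 0, 0], [0, 0, 0], [0, 0, 0]]' --dp '[[0.171, 0.92, 0], [0.171, 0.92, 0], [0.171, 0.92, 0], [0.171, 0.92, 0], [0.171, 0.92, 0]]' --fingers '[0.5, 0.5, 0.5, 0.5, 0.5]'

```text
t: 15.55
eef_pos: [0.5301, -0.2624, 0.0734]
orientation: [[0.121, 0.993, -0.001], [0.993, -0.121, 0.001], [0.0, -0.001, -1.0]]
force: [-0.1, -0.3, -3.1]
grip_width: 0.0599
gripper_force: 20.0
```

>>> servo_tool --rot '[[0, 0, 0], [0, 0, 0], [0, 0, 0], [0, 0, 0], [0, 0, 0]]' --dp '[[0.171, 0.92, 0], [0.171, 0.92, 0], [0.171, 0.92, 0], [0.171, 0.92, 0], [0.171, 0.92, 0]]' --fingers '[0.5, 0.5, 0.5, 0.5, 0.5]'

```text
t: 16.05
eef_pos: [0.6234, -0.2564, 0.0731]
orientation: [[0.12, 0.993, -0.001], [0.993, -0.12, 0.001], [0.0, -0.001, -1.0]]
force: [-0.8, 0.8, -0.8]
grip_width: 0.0598
gripper_force: 20.0
```

>>> servo_tool --rot '[[0, 0, -0.004], [0, 0, 0], [0, 0, 0], [0, 0, 0], [0, 0, 0]]' --dp '[[0.171, 0.92, 0], [0, 0, 0.6], [0, 0, 0.6], [0, 0, 0], [0, 0, 0]]' --fingers '[0.5, 0.5, 0.5, 0.5, 0.5]'

```text
t: 16.55
eef_pos: [0.6399, -0.2556, 0.0493]
orientation: [[0.109, 0.994, -0.002], [0.994, -0.109, 0.001], [0.001, -0.002, -1.0]]
force: [0.4, -0.2, -1.8]
grip_width: 0.0599
gripper_force: 20.0
```

```bash
python3 -c "
from h import *
go((.641,-.256,.0315,83.8))"
```

```text
t 16.55 at [ 0.6399 -0.2556  0.0493] yaw 83.76 w 0.0599 tilt [-0.0018  0.0008]
shift 1 rows [-0.012, 0.059, 0.889]
```

>>> servo_tool --rot '[[0, 0, 0], [0, 0, 0], [0, 0, 0], [0, 0, 0], [0, 0, 0]]' --dp '[[0, 0, 0.3], [0, 0, 0.3], [0, 0, 0.3], [0, 0, 0], [0, 0, 0]]' --fingers '[0.5, 0.5, 0.5, 0.5, 0.5]'

```text
t: 17.05
eef_pos: [0.6409, -0.2558, 0.0321]
orientation: [[0.108, 0.994, -0.0], [0.994, -0.108, 0.0], [0.0, -0.0, -1.0]]
force: [-0.5, -0.3, -2.1]
grip_width: 0.0598
gripper_force: 20.0
```

>>> servo_tool --rot '[[0, 0, 0], [0, 0, 0]]' --dp '[[0, 0, 0], [0, 0, 0]]' --fingers '[0.5, 0.5]'

```text
t: 17.25
eef_pos: [0.6411, -0.2559, 0.0325]
orientation: [[0.108, 0.994, 0.0], [0.994, -0.108, -0.0], [-0.0, 0.0, -1.0]]
force: [0.1, -0.7, -1.3]
grip_width: 0.0601
gripper_force: 20.0
```

>>> servo_tool --rot '[[0, 0, 0], [0, 0, 0], [0, 0, 0], [0, 0, 0], [0, 0, 0]]' --dp '[[0, 0, 0.075], [0, 0, 0], [0, 0, 0], [0, 0, 0], [0, 0, 0]]' --fingers '[0.5, 0.5, 0.35, 0.2, 0]'

```text
t: 17.75
eef_pos: [0.641, -0.2558, 0.0308]
orientation: [[0.108, 0.994, -0.0], [0.994, -0.108, 0.0], [0.0, -0.0, -1.0]]
force: [-0.1, 0.6, -0.4]
grip_width: 0.0732
gripper_force: 0.0
```

>>> servo_tool --rot '[[0, 0, 0], [0, 0, 0], [0, 0, 0], [0, 0, 0], [0, 0, 0]]' --dp '[[0, 0, 0], [0, 0, 0], [0, 0, -0.5], [0, 0, -1], [0, 0, -1]]' --fingers '[0, 0, 0, 0, 0]'

```text
t: 18.25
eef_pos: [0.6412, -0.2559, 0.0828]
orientation: [[0.108, 0.994, 0.0], [0.994, -0.108, -0.0], [-0.0, 0.0, -1.0]]
force: [0.3, 0.6, 0.9]
grip_width: 0.0911
gripper_force: 0.0
```

>>> servo_tool --rot '[[0, 0, 0], [0, 0, 0], [0, 0, 0], [0, 0, 0], [0, 0, 0]]' --dp '[[0, -0.5, -1], [0, -0.5, -1], [0, -0.5, -1], [0, -0.5, -1], [0, -0.5, -1]]' --fingers '[0, 0, 0, 0, 0]'

```text
t: 18.75
eef_pos: [0.5912, -0.2505, 0.1838]
orientation: [[0.108, 0.994, 0.002], [0.994, -0.108, -0.001], [-0.001, 0.002, -1.0]]
force: [0.7, 0.0, -0.1]
grip_width: 0.0914
gripper_force: 0.0
```

>>> servo_tool --rot '[[0, 0, 0], [0, 0, 0], [0, 0, 0], [0, 0, 0], [0, 0, 0]]' --dp '[[0, 0, -1], [0, 0, -1], [0, 0, -1], [0, 0, 0], [0, 0, 0]]' --fingers '[0, 0, 0, 0, 0]'

```text
t: 19.25
eef_pos: [0.5914, -0.2505, 0.2421]
orientation: [[0.108, 0.994, 0.002], [0.994, -0.108, -0.001], [-0.001, 0.002, -1.0]]
force: [0.3, -0.1, -1.5]
grip_width: 0.0913
gripper_force: 0.0
```

Run:
```python
from h import *
cork=((8,70,60),(20,200,230))
p=cams.camera_params('wrist');im=cams.grab_frame('wrist');cv2.imwrite('pics/w3.png',im[:,:,::-1])
x,y=proj(p,[(.641,-.256,.046)])[0].astype(int);print(x,y)
b=(x-70,y-110,x+70,y+110)
m=mask(im,(60,0,20),(130,60,115),(x-60,y-110,x+60,min(y+110,290)))
for z in(.02,.035):print('case',*rect(p,m,z))
print('rect',*rect(p,mask(im,*cork,b),.004,False))
go((.47,.21,.26,90))
```

```text
368 226
case [ 0.643  -0.2583] [0.1528 0.0612] 83.7 circ [ 0.6437 -0.258 ] 0.0801
case [ 0.6412 -0.2552] [0.1466 0.0588] 83.7 circ [ 0.6419 -0.2548] 0.0769
rect [ 0.6416 -0.2556] [0.1888 0.1103] 83.7 circ [ 0.642  -0.2557] 0.1089
t 19.3 at [ 0.591  -0.2503  0.2411] yaw 83.79 w 0.0915 tilt [ 0.0004 -0.0002]
shift 23 rows [0.966, -0.37, -0.041]
  turn 1 rows z -0.0345
```

>>> servo_tool --rot '[[0, 0, -0.0345], [0, 0, 0], [0, 0, 0], [0, 0, 0], [0, 0, 0]]' --dp '[[0.966, -0.37, -0.041], [0.966, -0.27, -0.041], [0.966, -0.27, -0.041], [0.966, -0.27, -0.041], [0.966, -0.27, -0.041]]' --fingers '[0, 0, 0, 0, 0]'

```text
t: 19.8
eef_pos: [0.5638, -0.1514, 0.2448]
orientation: [[0.001, 1.0, -0.0], [1.0, -0.001, 0.0], [0.0, -0.0, -1.0]]
force: [-0.4, -0.4, -0.0]
grip_width: 0.0913
gripper_force: 0.0
```

>>> servo_tool --rot '[[0, 0, 0], [0, 0, 0], [0, 0, 0], [0, 0, 0], [0, 0, 0]]' --dp '[[0.966, -0.27, -0.041], [0.966, -0.27, -0.041], [0.966, -0.27, -0.041], [0.966, -0.27, -0.041], [0.966, -0.27, -0.041]]' --fingers '[0, 0, 0, 0, 0]'

```text
t: 20.3
eef_pos: [0.5368, -0.0549, 0.2491]
orientation: [[0.0, 1.0, 0.0], [1.0, -0.0, 0.0], [0.0, 0.0, -1.0]]
force: [0.0, 0.0, -0.3]
grip_width: 0.0915
gripper_force: 0.0
```

>>> servo_tool --rot '[[0, 0, 0], [0, 0, 0], [0, 0, 0], [0, 0, 0], [0, 0, 0]]' --dp '[[0.966, -0.27, -0.041], [0.966, -0.27, -0.041], [0.966, -0.27, -0.041], [0.966, -0.27, -0.041], [0.966, -0.27, -0.041]]' --fingers '[0, 0, 0, 0, 0]'

```text
t: 20.8
eef_pos: [0.5097, 0.0416, 0.2532]
orientation: [[0.0, 1.0, 0.0], [1.0, -0.0, 0.0], [0.0, 0.0, -1.0]]
force: [-0.7, 0.1, 0.0]
grip_width: 0.0912
gripper_force: 0.0
```

>>> servo_tool --rot '[[0, 0, 0], [0, 0, 0], [0, 0, 0], [0, 0, 0], [0, 0, 0]]' --dp '[[0.966, -0.27, -0.041], [0.966, -0.27, -0.041], [0.966, -0.27, -0.041], [0.966, -0.27, -0.041], [0.966, -0.27, -0.041]]' --fingers '[0, 0, 0, 0, 0]'

```text
t: 21.3
eef_pos: [0.4825, 0.1381, 0.2573]
orientation: [[0.0, 1.0, 0.0], [1.0, -0.0, 0.0], [0.0, 0.0, -1.0]]
force: [-0.3, 0.2, 0.7]
grip_width: 0.0914
gripper_force: 0.0
```

>>> servo_tool --rot '[[0, 0, 0], [0, 0, 0], [0, 0, 0], [0, 0, 0], [0, 0, 0]]' --dp '[[0.966, -0.27, -0.041], [0.966, -0.27, -0.041], [0.966, -0.27, -0.041], [0, 0, 0], [0, 0, 0]]' --fingers '[0, 0, 0, 0, 0]'

```text
t: 21.8
eef_pos: [0.4667, 0.195, 0.2597]
orientation: [[-0.001, 1.0, 0.0], [1.0, 0.001, -0.0], [-0.0, 0.0, -1.0]]
force: [-1.2, 0.0, -1.1]
grip_width: 0.0913
gripper_force: 0.0
```

Run:
```python
from h import *
p=cams.camera_params('wrist');im=cams.grab_frame('wrist');cv2.imwrite('pics/w4.png',im[:,:,::-1])
np.save('w4.npy',np.r_[p['rvec'].ravel(),p['tvec'].ravel(),p['mtx'].ravel()])
print(proj(p,[(.455,.246,.04),(.645,.24,.134),(.44,0.0,.0)]));go()
```

```text
[[308.12217504 174.22658001]
 [547.90076994 188.76272216]
 [298.9863368  361.61506224]]
t 21.85 at [0.4669 0.1946 0.2597] yaw 90.02 w 0.0907 tilt [ 0.0001 -0.0001]
```

View pics/w4.png

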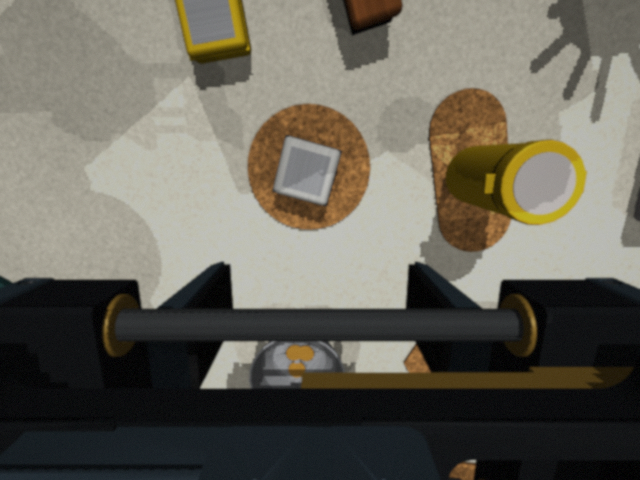

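Silver tin (308,170) is on the round mat (309,167), and the tube (lid 543,180) stands on the oblong mat (470,170). The yellow tin (212,25) is left alone.

Run:
```python
from h import *
cork=((8,70,60),(20,200,230))
a=np.load('w4.npy');p=dict(rvec=a[:3],tvec=a[3:6],mtx=a[6:].reshape(3,3))
im=cv2.imread('pics/w4.png')[:,:,::-1].copy();h=cv2.cvtColor(im,cv2.COLOR_RGB2HSV)
print('round',*rect(p,mask(im,*cork,(240,98,378,238)),.004,False))
print('obl',*rect(p,mask(im,*cork,(425,80,520,255)),.004,False))
m=mask(im,(0,0,60),(180,50,255),(268,125,348,212))
for z in(.03,.04):print('tin',*rect(p,m,z))
print('bowl',*rect(p,mask(im,(90,0,0),(130,60,150),(0,0,1,1)),0) if 0 else '')
print([h[170,x].tolist() for x in range(500,590,8)])
m=mask(im,(22,120,80),(34,255,255),(495,130,590,230));print('lid',*rect(p,m,.134))
m2=mask(im,(100,0,120),(150,40,255),(505,140,585,225));print('lidtop',*rect(p,m2,.134))
```

```text
round [0.4554 0.2485] [0.1382 0.1387] 90.1 circ [0.4554 0.2487] 0.0702
obl [0.6408 0.2429] [0.0857 0.1851] 101.0 circ [0.6423 0.2432] 0.0926
tin [0.4536 0.2478] [0.0608 0.0604] 74.6 circ [0.4538 0.2482] 0.041
tin [0.454  0.2483] [0.0592 0.0588] 74.6 circ [0.4541 0.2486] 0.0399
bowl
[[23, 237, 58], [24, 221, 173], [24, 204, 171], [9, 11, 158], [9, 11, 157], [13, 11, 156], [13, 11, 156], [9, 11, 156], [10, 10, 153], [12, 14, 178], [26, 219, 185], [30, 14, 183]]
lid [0.6386 0.2434] [0.0699 0.0652] 6.1 circ [0.6345 0.2493] 0.0412Traceback (most recent call last):
  File "<stdin>", line 12, in <module>
  File "h.py", line 18, in rect
    cs=[max(cs,key=cv2.contourArea)] if one else [c for c in cs if cv2.contourArea(c)>8]
        ~~~^^^^^^^^^^^^^^^^^^^^^^^^
ValueError: max() iterable argument is empty
```

```bash
python3 -c "
from h import *
go((.454,.248,.10,74.6),(.454,.248,.031,74.6))"
```

```text
t 21.85 at [0.4669 0.1946 0.2597] yaw 90.02 w 0.0907 tilt [ 0.0001 -0.0001]
shift 8 rows [0.334, -0.081, 0.998]
  turn 2 rows z 0.0428
shift 4 rows [0.0, 0.0, 0.862]
```

>>> servo_tool --rot '[[0, 0, 0], [0, 0, 0], [0, 0, 0], [0, 0, 0], [0, 0, 0]]' --dp '[[0.334, -0.081, 0.99], [0.334, -0.081, 0.99], [0.334, -0.081, 0.99], [0.334, -0.081, 0.99], [0.334, -0.081, 0.99]]' --fingers '[0, 0, 0, 0, 0]'

```text
t: 22.35
eef_pos: [0.4592, 0.2276, 0.1599]
orientation: [[0.001, 1.0, 0.0], [1.0, -0.001, -0.0], [-0.0, 0.0, -1.0]]
force: [0.6, 0.2, 0.1]
grip_width: 0.0911
gripper_force: 0.0
```

>>> servo_tool --rot '[[0, 0, 0], [0, 0, 0], [0, 0, 0], [0, 0, 0.0428], [0, 0, 0.0428]]' --dp '[[0.334, -0.081, 0.99], [0.334, -0.081, 0.99], [0.334, -0.081, 0.99], [0, 0, 0], [0, 0, 0]]' --fingers '[0, 0, 0, 0, 0]'

```text
t: 22.85
eef_pos: [0.454, 0.2474, 0.1005]
orientation: [[0.271, 0.962, -0.001], [0.962, -0.271, -0.001], [-0.001, -0.001, -1.0]]
force: [-0.6, 1.2, -0.1]
grip_width: 0.0912
gripper_force: 0.0
```

>>> servo_tool --rot '[[0, 0, 0], [0, 0, 0]]' --dp '[[0, 0, 0], [0, 0, 0]]' --fingers '[0, 0]'

```text
t: 23.05
eef_pos: [0.4545, 0.2477, 0.1014]
orientation: [[0.263, 0.965, 0.0], [0.965, -0.263, 0.0], [0.0, 0.0, -1.0]]
force: [0.3, 0.2, -1.0]
grip_width: 0.0914
gripper_force: 0.0
```

```bash
python3 -c "
from h import *
go((.454,.248,.030,74.6))"
```

```text
t 23.05 at [0.4545 0.2477 0.1014] yaw 74.78 w 0.0914 tilt [0.0002 0.0001]
shift 4 rows [0.002, -0.007, 0.892]
  turn 1 rows z 0.001
```

>>> servo_tool --rot '[[0, 0, 0], [0, 0, 0], [0, 0, 0], [0, 0, 0], [0, 0, 0]]' --dp '[[0, 0, 0.89], [0, 0, 0.89], [0, 0, 0.89], [0, 0, 0.89], [0, 0, 0]]' --fingers '[0, 0, 0, 0, 0]'

```text
t: 23.55
eef_pos: [0.4533, 0.2473, 0.0285]
orientation: [[0.263, 0.965, -0.002], [0.965, -0.263, -0.001], [-0.002, -0.002, -1.0]]
force: [-0.5, 0.2, 0.1]
grip_width: 0.0912
gripper_force: 0.0
```

>>> servo_tool --rot '[[0, 0, 0], [0, 0, 0], [0, 0, 0], [0, 0, 0], [0, 0, 0]]' --dp '[[0, 0, 0], [0, 0, 0], [0, 0, 0], [0, 0, 0], [0, 0, 0]]' --fingers '[0.5, 0.5, 0.5, 0.5, 0.5]'

```text
t: 24.05
eef_pos: [0.4545, 0.2482, 0.0306]
orientation: [[0.265, 0.964, 0.001], [0.964, -0.265, 0.0], [0.0, 0.0, -1.0]]
force: [-1.0, -1.0, 7.3]
grip_width: 0.06
gripper_force: 20.0
```

>>> servo_tool --rot '[[0, 0, 0], [0, 0, 0]]' --dp '[[0, 0, 0], [0, 0, 0]]' --fingers '[0.5, 0.5]'

```text
t: 24.25
eef_pos: [0.4545, 0.2482, 0.0306]
orientation: [[0.265, 0.964, 0.0], [0.964, -0.265, 0.0], [0.0, 0.0, -1.0]]
force: [-2.5, -0.5, 8.1]
grip_width: 0.0602
gripper_force: 20.0
```

>>> servo_tool --rot '[[0, 0, 0], [0, 0, 0], [0, 0, 0], [0, 0, 0], [0, 0, 0]]' --dp '[[0, 0, -0.6], [0, 0, -1], [0, 0, -1], [0, 0, -1], [0, 0, -1]]' --fingers '[0.5, 0.5, 0.5, 0.5, 0.5]'

```text
t: 24.75
eef_pos: [0.4541, 0.248, 0.1236]
orientation: [[0.266, 0.964, 0.0], [0.964, -0.266, 0.0], [0.0, 0.0, -1.0]]
force: [-0.1, 0.4, -0.9]
grip_width: 0.0597
gripper_force: 20.0
```

>>> servo_tool --rot '[[0, 0, 0], [0, 0, 0], [0, 0, 0]]' --dp '[[0, 0, -1], [0, 0, 0], [0, 0, 0]]' --fingers '[0.5, 0.5, 0.5]'

```text
t: 25.05
eef_pos: [0.4543, 0.2481, 0.1425]
orientation: [[0.266, 0.964, 0.001], [0.964, -0.266, 0.0], [0.001, 0.001, -1.0]]
force: [0.4, -0.4, -2.0]
grip_width: 0.0599
gripper_force: 20.0
```

```bash
python3 -c "
from h import *
go((.52,0,.14,74.6),(.441,-.263,.14,96.7),(.441,-.263,.031,96.7))"
```

```text
t 25.05 at [0.4543 0.2481 0.1425] yaw 74.6 w 0.0599 tilt [0.0009 0.0005]
shift 12 rows [-0.924, 0.539, 0.01]
shift 14 rows [-0.98, -0.023, 0.0]
  turn 3 rows z -0.0409
shift 6 rows [0.0, 0.0, 0.908]
```

>>> servo_tool --rot '[[0, 0, 0], [0, 0, 0], [0, 0, 0], [0, 0, 0], [0, 0, 0]]' --dp '[[-0.924, 0.539, 0], [-0.924, 0.539, 0], [-0.924, 0.539, 0], [-0.924, 0.539, 0], [-0.924, 0.539, 0]]' --fingers '[0.5, 0.5, 0.5, 0.5, 0.5]'

```text
t: 25.55
eef_pos: [0.4811, 0.1437, 0.141]
orientation: [[0.266, 0.964, -0.002], [0.964, -0.266, -0.0], [-0.001, -0.001, -1.0]]
force: [-0.1, 1.1, -1.6]
grip_width: 0.06
gripper_force: 20.0
```

>>> servo_tool --rot '[[0, 0, 0], [0, 0, 0], [0, 0, 0], [0, 0, 0], [0, 0, 0]]' --dp '[[-0.924, 0.539, 0], [-0.924, 0.539, 0], [-0.924, 0.539, 0], [-0.924, 0.539, 0], [-0.924, 0.539, 0]]' --fingers '[0.5, 0.5, 0.5, 0.5, 0.5]'

```text
t: 26.05
eef_pos: [0.5085, 0.0404, 0.141]
orientation: [[0.266, 0.964, -0.002], [0.964, -0.266, -0.0], [-0.001, -0.002, -1.0]]
force: [0.2, -0.3, -0.4]
grip_width: 0.0599
gripper_force: 20.0
```

>>> servo_tool --rot '[[0, 0, 0], [0, 0, 0], [0, 0, 0], [0, 0, 0], [0, 0, 0]]' --dp '[[-0.924, 0.539, 0], [-0.924, 0.539, 0], [-0.98, -0.023, 0], [-0.98, -0.023, 0], [-0.98, -0.023, 0]]' --fingers '[0.5, 0.5, 0.5, 0.5, 0.5]'

```text
t: 26.55
eef_pos: [0.5022, -0.0571, 0.141]
orientation: [[0.266, 0.964, -0.002], [0.964, -0.266, 0.0], [-0.0, -0.002, -1.0]]
force: [0.1, 0.2, -1.4]
grip_width: 0.0597
gripper_force: 20.0
```

>>> servo_tool --rot '[[0, 0, 0], [0, 0, 0], [0, 0, 0], [0, 0, 0], [0, 0, 0]]' --dp '[[-0.98, -0.023, 0], [-0.98, -0.023, 0], [-0.98, -0.023, 0], [-0.98, -0.023, 0], [-0.98, -0.023, 0]]' --fingers '[0.5, 0.5, 0.5, 0.5, 0.5]'

```text
t: 27.05
eef_pos: [0.4738, -0.1508, 0.141]
orientation: [[0.266, 0.964, -0.002], [0.964, -0.266, 0.001], [0.0, -0.002, -1.0]]
force: [0.6, -0.7, -0.4]
grip_width: 0.0601
gripper_force: 20.0
```

>>> servo_tool --rot '[[0, 0, 0], [0, 0, 0], [0, 0, 0], [0, 0, 0], [0, 0, 0]]' --dp '[[-0.98, -0.023, 0], [-0.98, -0.023, 0], [-0.98, -0.023, 0], [-0.98, -0.023, 0], [-0.98, -0.023, 0]]' --fingers '[0.5, 0.5, 0.5, 0.5, 0.5]'

```text
t: 27.55
eef_pos: [0.4457, -0.2445, 0.141]
orientation: [[0.266, 0.964, -0.002], [0.964, -0.266, 0.001], [0.0, -0.002, -1.0]]
force: [0.3, 0.9, -1.3]
grip_width: 0.0599
gripper_force: 20.0
```

>>> servo_tool --rot '[[0, 0, -0.0409], [0, 0, -0.0409], [0, 0, -0.0409], [0, 0, 0], [0, 0, 0]]' --dp '[[-0.98, -0.023, 0], [0, 0, 0.5], [0, 0, 1], [0, 0, 1], [0, 0, 0.5]]' --fingers '[0.5, 0.5, 0.5, 0.5, 0.5]'

```text
t: 28.05
eef_pos: [0.4397, -0.2622, 0.0798]
orientation: [[-0.116, 0.993, -0.003], [0.993, 0.116, 0.002], [0.002, -0.003, -1.0]]
force: [-0.6, 0.5, 0.2]
grip_width: 0.0599
gripper_force: 20.0
```

>>> servo_tool --rot '[[0, 0, 0], [0, 0, 0]]' --dp '[[0, 0, 0], [0, 0, 0]]' --fingers '[0.5, 0.5]'

```text
t: 28.25
eef_pos: [0.4409, -0.2629, 0.0821]
orientation: [[-0.116, 0.993, -0.0], [0.993, 0.116, 0.0], [0.0, -0.0, -1.0]]
force: [0.6, -0.7, -1.3]
grip_width: 0.06
gripper_force: 20.0
```

```bash
python3 -c "
from h import *
go((.441,-.263,.031,96.7))"
```

```text
t 28.25 at [ 0.4409 -0.2629  0.0821] yaw 96.67 w 0.06 tilt [-0.0004  0.0003]
shift 3 rows [-0.003, 0.001, 0.852]
```

>>> servo_tool --rot '[[0, 0, 0], [0, 0, 0], [0, 0, 0], [0, 0, 0], [0, 0, 0]]' --dp '[[0, 0, 0.8], [0, 0, 0.8], [0, 0, 0.5], [0, 0, 0.3], [0, 0, 0.15]]' --fingers '[0.5, 0.5, 0.5, 0.5, 0.5]'

```text
t: 28.75
eef_pos: [0.4411, -0.263, 0.031]
orientation: [[-0.116, 0.993, 0.0], [0.993, 0.116, -0.0], [-0.0, 0.0, -1.0]]
force: [-0.3, 0.1, -1.0]
grip_width: 0.06
gripper_force: 20.0
```

>>> servo_tool --rot '[[0, 0, 0], [0, 0, 0], [0, 0, 0], [0, 0, 0], [0, 0, 0]]' --dp '[[0, 0, 0], [0, 0, 0], [0, 0, 0], [0, 0, 0], [0, 0, 0]]' --fingers '[0.5, 0.5, 0.35, 0.2, 0]'

```text
t: 29.25
eef_pos: [0.4411, -0.263, 0.0313]
orientation: [[-0.116, 0.993, 0.0], [0.993, 0.116, -0.0], [-0.0, 0.0, -1.0]]
force: [0.4, -0.2, -0.3]
grip_width: 0.073
gripper_force: 0.0
```

>>> servo_tool --rot '[[0, 0, 0], [0, 0, 0], [0, 0, 0], [0, 0, 0], [0, 0, 0]]' --dp '[[0, 0, 0], [0, 0, 0], [0, 0, -0.5], [0, 0, -1], [0, 0, -1]]' --fingers '[0, 0, 0, 0, 0]'

```text
t: 29.75
eef_pos: [0.4408, -0.2628, 0.082]
orientation: [[-0.116, 0.993, -0.0], [0.993, 0.116, 0.0], [0.0, -0.0, -1.0]]
force: [0.7, 0.5, -0.7]
grip_width: 0.0914
gripper_force: 0.0
```

>>> servo_tool --rot '[[0, 0, 0], [0, 0, 0], [0, 0, 0], [0, 0, 0], [0, 0, 0]]' --dp '[[0, 0, -1], [0, 0, -1], [0, 0, -1], [0, 0, -1], [0, 0, -1]]' --fingers '[0, 0, 0, 0, 0]'

```text
t: 30.25
eef_pos: [0.4408, -0.2629, 0.1826]
orientation: [[-0.116, 0.993, 0.0], [0.993, 0.116, -0.0], [-0.0, 0.0, -1.0]]
force: [0.5, -0.7, 0.1]
grip_width: 0.091
gripper_force: 0.0
```

>>> servo_tool --rot '[[0, 0, 0], [0, 0, 0], [0, 0, 0], [0, 0, 0], [0, 0, 0]]' --dp '[[0, 0, -1], [0, 0, -1], [0, 0, -1], [0, 0, 0], [0, 0, 0]]' --fingers '[0, 0, 0, 0, 0]'

```text
t: 30.75
eef_pos: [0.4408, -0.2629, 0.2413]
orientation: [[-0.116, 0.993, 0.001], [0.993, 0.116, -0.0], [-0.001, 0.001, -1.0]]
force: [-0.4, 0.7, -0.5]
grip_width: 0.0912
gripper_force: 0.0
```

Run:
```python
from h import *
cork=((8,70,60),(20,200,230))
p=cams.camera_params('wrist');im=cams.grab_frame('wrist');cv2.imwrite('pics/w5.png',im[:,:,::-1])
x,y=proj(p,[(.441,-.263,.02)])[0].astype(int);print(x,y)
b=(x-90,y-90,x+90,min(y+95,280))
print('sq',*rect(p,mask(im,*cork,b),.004,False))
m=mask(im,(0,0,60),(180,50,255),(x-45,y-50,x+45,y+45))
for z in(.03,.04):print('tin',*rect(p,m,z))
go((.52,0.08,.26,101),(.57,.18,.26,101))
```

```text
319 222
sq [ 0.4408 -0.2627] [0.1303 0.1296] 6.7 circ [ 0.4408 -0.2626] 0.0907
tin [ 0.4417 -0.2634] [0.0608 0.062 ] 96.7 circ [ 0.4417 -0.2639] 0.0413
tin [ 0.4414 -0.2614] [0.0591 0.0603] 96.7 circ [ 0.4414 -0.2619] 0.0402
t 30.8 at [ 0.4405 -0.2627  0.2406] yaw 96.68 w 0.0911 tilt [-0.0004  0.0003]
shift 17 rows [0.974, 0.349, -0.057]
  turn 1 rows z -0.024
shift 5 rows [0.886, 0.682, 0.0]
```

Tin is within about 1 mm of the square mat's centre. Next, look at the tube from above; its tabs lie along x, so close along y.

Run:
```python
from h import *
go((.70,.235,.26,180))
```

```text
t 30.8 at [ 0.4405 -0.2627  0.2406] yaw 96.68 w 0.0911 tilt [-0.0004  0.0003]
shift 24 rows [0.967, 0.657, -0.04]
  turn 10 rows z -0.0463
```

>>> servo_tool --rot '[[0, 0, 0], [0, 0, 0], [0, 0, 0], [0, 0, 0], [0, 0, 0]]' --dp '[[0.967, 0.657, -0.04], [0.967, 0.657, -0.04], [0.967, 0.657, -0.04], [0.967, 0.657, -0.04], [0.967, 0.657, -0.04]]' --fingers '[0, 0, 0, 0, 0]'

```text
t: 31.3
eef_pos: [0.4947, -0.1582, 0.2439]
orientation: [[-0.116, 0.993, -0.002], [0.993, 0.116, 0.001], [0.001, -0.002, -1.0]]
force: [1.0, 0.1, 0.1]
grip_width: 0.091
gripper_force: 0.0
```

>>> servo_tool --rot '[[0, 0, 0], [0, 0, 0], [0, 0, 0], [0, 0, 0], [0, 0, 0]]' --dp '[[0.967, 0.657, -0.04], [0.967, 0.657, -0.04], [0.967, 0.657, -0.04], [0.967, 0.657, -0.04], [0.967, 0.657, -0.04]]' --fingers '[0, 0, 0, 0, 0]'

```text
t: 31.8
eef_pos: [0.5487, -0.0546, 0.2478]
orientation: [[-0.116, 0.993, -0.002], [0.993, 0.116, 0.0], [0.001, -0.002, -1.0]]
force: [0.3, -0.6, 0.3]
grip_width: 0.0911
gripper_force: 0.0
```

>>> servo_tool --rot '[[0, 0, 0], [0, 0, 0], [0, 0, 0], [0, 0, 0], [0, 0, 0]]' --dp '[[0.967, 0.657, -0.04], [0.967, 0.657, -0.04], [0.967, 0.657, -0.04], [0.967, 0.657, -0.04], [0.967, 0.657, -0.04]]' --fingers '[0, 0, 0, 0, 0]'

```text
t: 32.3
eef_pos: [0.6027, 0.049, 0.2517]
orientation: [[-0.116, 0.993, -0.002], [0.993, 0.116, -0.0], [0.0, -0.002, -1.0]]
force: [0.9, -0.7, 0.7]
grip_width: 0.0911
gripper_force: 0.0
```

>>> servo_tool --rot '[[0, 0, 0], [0, 0, 0], [0, 0, 0], [0, 0, 0], [0, 0, 0]]' --dp '[[0.967, 0.657, -0.04], [0.967, 0.657, -0.04], [0.967, 0.657, -0.04], [0.967, 0.657, -0.04], [0.967, 0.657, -0.04]]' --fingers '[0, 0, 0, 0, 0]'

```text
t: 32.8
eef_pos: [0.6567, 0.1526, 0.2555]
orientation: [[-0.116, 0.993, -0.002], [0.993, 0.116, -0.0], [-0.0, -0.002, -1.0]]
force: [-0.0, -0.2, 0.9]
grip_width: 0.0913
gripper_force: 0.0
```

>>> servo_tool --rot '[[0, 0, 0], [0, 0, 0], [0, 0, 0], [0, 0, 0], [0, 0, -0.0463]]' --dp '[[0.967, 0.657, -0.04], [0.967, 0.657, -0.04], [0.967, 0.657, -0.04], [0.967, 0.657, -0.04], [0, 0, 0]]' --fingers '[0, 0, 0, 0, 0]'

```text
t: 33.3
eef_pos: [0.7005, 0.2368, 0.2585]
orientation: [[-0.26, 0.965, -0.001], [0.965, 0.26, -0.0], [0.0, -0.001, -1.0]]
force: [-0.1, 0.2, -0.4]
grip_width: 0.0911
gripper_force: 0.0
```

>>> servo_tool --rot '[[0, 0, -0.0463], [0, 0, -0.0463], [0, 0, -0.0463], [0, 0, -0.0463], [0, 0, -0.0463]]' --dp '[[0, 0, 0], [0, 0, 0], [0, 0, 0], [0, 0, 0], [0, 0, 0]]' --fingers '[0, 0, 0, 0, 0]'

```text
t: 33.8
eef_pos: [0.6996, 0.2346, 0.2585]
orientation: [[-0.839, 0.544, -0.002], [0.544, 0.839, -0.001], [0.001, -0.002, -1.0]]
force: [1.1, -0.4, -0.2]
grip_width: 0.0911
gripper_force: 0.0
```

>>> servo_tool --rot '[[0, 0, -0.0463], [0, 0, -0.0463], [0, 0, -0.0463], [0, 0, -0.0463], [0, 0, 0]]' --dp '[[0, 0, 0], [0, 0, 0], [0, 0, 0], [0, 0, 0], [0, 0, 0]]' --fingers '[0, 0, 0, 0, 0]'

```text
t: 34.3
eef_pos: [0.6997, 0.2346, 0.2587]
orientation: [[-1.0, -0.003, -0.002], [-0.003, 1.0, -0.001], [0.002, -0.001, -1.0]]
force: [-0.6, 0.2, -0.8]
grip_width: 0.091
gripper_force: 0.0
```

>>> servo_tool --rot '[[0, 0, 0], [0, 0, 0]]' --dp '[[0, 0, 0], [0, 0, 0]]' --fingers '[0, 0]'

```text
t: 34.5
eef_pos: [0.7, 0.2347, 0.2597]
orientation: [[-1.0, 0.003, -0.001], [0.003, 1.0, -0.0], [0.001, -0.0, -1.0]]
force: [0.4, 0.3, -0.9]
grip_width: 0.0911
gripper_force: 0.0
```

Run:
```python
from h import *
p=cams.camera_params('wrist');im=cams.grab_frame('wrist');cv2.imwrite('pics/w6.png',im[:,:,::-1])
np.save('w6.npy',np.r_[p['rvec'].ravel(),p['tvec'].ravel(),p['mtx'].ravel()])
print(proj(p,[(.64,.242,.134),(.68,.242,.134)]));go()
m=mask(im,(20,100,80),(36,255,255));print('yellow',*rect(p,m,.134))
```

```text
[[328.05572418 169.37320765]
 [327.89351553 220.58079883]]
t 34.55 at [0.7001 0.2348 0.2599] yaw 179.87 w 0.0908 tilt [-0.0005 -0.0001]
yellow [0.6403 0.2449] [0.0659 0.074 ] 178.6 circ [0.641  0.2399] 0.0387
```

View pics/w6.png

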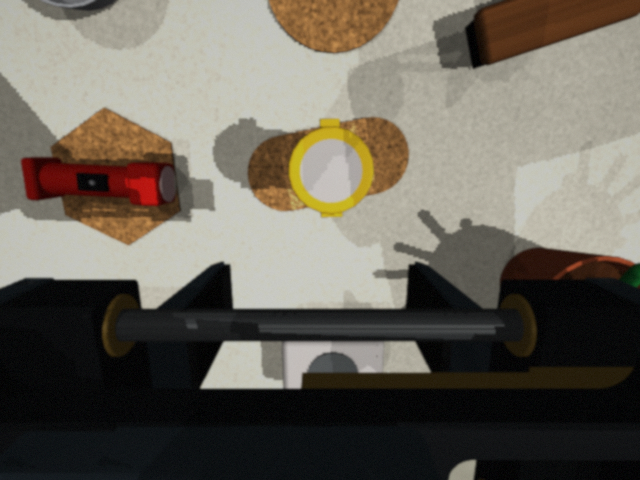

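Tube lid (331,168) has its tabs up and down in the picture (along x), as expected. The torch (100,185) is parked on the hex mat.

Run:
```python
from h import *
a=np.load('w6.npy');p=dict(rvec=a[:3],tvec=a[3:6],mtx=a[6:].reshape(3,3))
im=cv2.imread('pics/w6.png')[:,:,::-1].copy()
print('obl',*rect(p,mask(im,(8,70,60),(20,200,230),(240,110,415,218)),.004,False))
print('torch',*rect(p,mask(im,(0,150,60),(6,255,255),(10,145,185,220)),.044,False))
c=max(cv2.findContours(mask(im,(0,0,120),(180,50,255),(298,132,364,206)),0,1)[0],key=cv2.contourArea)
print(cv2.minEnclosingCircle(c),ray(p,cv2.minEnclosingCircle(c)[0],.134))
go((.6405,.2445,.17,180),(.6405,.2445,.09,180))
```

```text
obl [0.6412 0.2452] [0.0853 0.1846] 101.0 circ [0.6409 0.2452] 0.0924
torch [0.6565 0.0009] [0.1393 0.0445] 87.9 circ [0.6564 0.0011] 0.0716
((331.9721374511719, 171.61012268066406), 31.035701751708984) [[0.64169707 0.24502598]]
t 34.55 at [0.7001 0.2348 0.2599] yaw 179.87 w 0.0908 tilt [-0.0005 -0.0001]
shift 5 rows [0.595, 0.096, 0.899]
shift 4 rows [0.0, 0.0, 1.0]
```

>>> servo_tool --rot '[[0, 0, 0], [0, 0, 0], [0, 0, 0], [0, 0, 0], [0, 0, 0]]' --dp '[[0.595, 0.1, 0.85], [0.595, 0.1, 0.85], [0.595, 0.1, 0.85], [0.595, 0.1, 0.85], [0.595, 0.1, 0.85]]' --fingers '[0, 0, 0, 0, 0]'

```text
t: 35.05
eef_pos: [0.6402, 0.2448, 0.1746]
orientation: [[-1.0, 0.002, 0.0], [0.002, 1.0, 0.0], [-0.0, 0.0, -1.0]]
force: [-0.3, -0.2, 0.1]
grip_width: 0.0914
gripper_force: 0.0
```

>>> servo_tool --rot '[[0, 0, 0], [0, 0, 0]]' --dp '[[0, 0, 0], [0, 0, 0]]' --fingers '[0, 0]'

```text
t: 35.25
eef_pos: [0.6411, 0.2448, 0.1757]
orientation: [[-1.0, 0.0, 0.0], [0.0, 1.0, 0.0], [-0.0, 0.0, -1.0]]
force: [0.6, -1.1, 0.0]
grip_width: 0.0916
gripper_force: 0.0
```

```bash
python3 -c "
from h import *
go((.6408,.2448,.09,180))"
```

```text
t 35.25 at [0.6411 0.2448 0.1757] yaw 179.97 w 0.0916 tilt [0.0002 0.    ]
shift 5 rows [0.003, -0.0, 0.857]
```

>>> servo_tool --rot '[[0, 0, 0], [0, 0, 0], [0, 0, 0], [0, 0, 0], [0, 0, 0]]' --dp '[[0, 0, 0.85], [0, 0, 0.85], [0, 0, 0.85], [0, 0, 0.85], [0, 0, 0.85]]' --fingers '[0, 0, 0, 0, 0]'

```text
t: 35.75
eef_pos: [0.6405, 0.2446, 0.0883]
orientation: [[-1.0, -0.0, -0.001], [-0.0, 1.0, -0.0], [0.001, -0.0, -1.0]]
force: [0.6, 0.3, -0.2]
grip_width: 0.0916
gripper_force: 0.0
```

>>> servo_tool --rot '[[0, 0, 0], [0, 0, 0], [0, 0, 0], [0, 0, 0], [0, 0, 0]]' --dp '[[0, 0, 0], [0, 0, 0], [0, 0, 0], [0, 0, 0], [0, 0, 0]]' --fingers '[0, 0.4, 0.4, 0.4, 0.4]' --grip_force 15

```text
t: 36.25
eef_pos: [0.6411, 0.2449, 0.0911]
orientation: [[-1.0, -0.0, 0.001], [-0.0, 1.0, 0.0], [-0.001, 0.0, -1.0]]
force: [-0.2, -0.9, 2.1]
grip_width: 0.0664
gripper_force: 15.0
```

>>> servo_tool --rot '[[0, 0, 0], [0, 0, 0], [0, 0, 0]]' --dp '[[0, 0, 0], [0, 0, 0], [0, 0, 0]]' --fingers '[0.45, 0.45, 0.45]'

```text
t: 36.55
eef_pos: [0.6412, 0.2449, 0.091]
orientation: [[-1.0, -0.0, 0.001], [-0.0, 1.0, 0.0], [-0.001, 0.0, -1.0]]
force: [0.7, -0.1, 6.7]
grip_width: 0.0662
gripper_force: 15.0
```

>>> servo_tool --rot '[[0, 0, 0], [0, 0, 0], [0, 0, 0], [0, 0, 0], [0, 0, 0]]' --dp '[[0, 0, 0], [0, 0, 0], [0, 0, 0.13], [0, 0, 0.13], [0, 0, 0.13]]' --fingers '[0.1, 0.1, 0.1, 0.1, 0.1]'

```text
t: 37.05
eef_pos: [0.6405, 0.2447, 0.082]
orientation: [[-1.0, -0.0, -0.0], [-0.0, 1.0, -0.0], [0.0, -0.0, -1.0]]
force: [-0.9, -1.0, -0.0]
grip_width: 0.082
gripper_force: 0.0
```

>>> servo_tool --rot '[[0, 0, 0], [0, 0, 0], [0, 0, 0], [0, 0, 0], [0, 0, 0]]' --dp '[[0, 0, 0], [0, 0, 0], [0, 0, 0], [0, 0, 0], [0, 0, 0]]' --fingers '[0.1, 0.45, 0.45, 0.45, 0.45]'

```text
t: 37.55
eef_pos: [0.6406, 0.2447, 0.0824]
orientation: [[-1.0, -0.0, -0.0], [-0.0, 1.0, -0.0], [0.0, -0.0, -1.0]]
force: [-0.8, 0.1, -0.9]
grip_width: 0.0639
gripper_force: 15.2
```

>>> servo_tool --rot '[[0, 0, 0], [0, 0, 0]]' --dp '[[0, 0, 0], [0, 0, 0]]' --fingers '[0.45, 0.45]'

```text
t: 37.75
eef_pos: [0.6406, 0.2447, 0.0825]
orientation: [[-1.0, -0.0, -0.0], [-0.0, 1.0, -0.0], [0.0, -0.0, -1.0]]
force: [0.0, -0.5, -0.3]
grip_width: 0.0637
gripper_force: 15.2
```

>>> servo_tool --rot '[[0, 0, 0], [0, 0, 0], [0, 0, 0], [0, 0, 0], [0, 0, 0]]' --dp '[[0, 0, -0.4], [0, 0, -0.6], [0, 0, -0.6], [0, 0, 0], [0, 0, 0]]' --fingers '[0.45, 0.45, 0.45, 0.45, 0.45]' --grip_force 20

```text
t: 38.25
eef_pos: [0.6409, 0.2448, 0.1152]
orientation: [[-1.0, -0.0, 0.001], [-0.0, 1.0, 0.0], [-0.001, 0.0, -1.0]]
force: [-0.1, -0.1, -1.0]
grip_width: 0.0639
gripper_force: 20.2
```

>>> servo_tool --rot '[[0, 0, 0], [0, 0, 0], [0, 0, 0], [0, 0, 0], [0, 0, 0]]' --dp '[[0.5, 0, 0], [0.8, 0, 0], [0.8, 0.04, 0], [0.8, 0.04, 0], [0.8, 0.04, 0]]' --fingers '[0.45, 0.45, 0.45, 0.45, 0.45]'

```text
t: 38.75
eef_pos: [0.565, 0.2469, 0.1139]
orientation: [[-1.0, -0.0, -0.001], [-0.0, 1.0, -0.0], [0.001, -0.0, -1.0]]
force: [-0.1, -0.5, -1.1]
grip_width: 0.0638
gripper_force: 20.2
```

>>> servo_tool --rot '[[0, 0, 0], [0, 0, 0], [0, 0, 0], [0, 0, 0], [0, 0, 0]]' --dp '[[0.8, 0.04, 0], [0.8, 0.04, 0], [0.8, 0, 0], [0.8, 0, 0], [0.8, 0, 0]]' --fingers '[0.45, 0.45, 0.45, 0.45, 0.45]'

```text
t: 39.25
eef_pos: [0.4853, 0.2487, 0.1145]
orientation: [[-1.0, -0.0, 0.0], [-0.0, 1.0, 0.0], [-0.0, 0.0, -1.0]]
force: [-0.3, 0.1, -0.4]
grip_width: 0.0637
gripper_force: 20.2
```

>>> servo_tool --rot '[[0, 0, 0], [0, 0, 0], [0, 0, 0], [0, 0, 0], [0, 0, 0]]' --dp '[[0.8, 0, 0], [0.5, 0, 0], [0.3, 0, 0], [0, 0, 0], [0, 0, 0]]' --fingers '[0.45, 0.45, 0.45, 0.45, 0.45]'

```text
t: 39.75
eef_pos: [0.4551, 0.2488, 0.1146]
orientation: [[-1.0, -0.0, 0.001], [-0.0, 1.0, 0.0], [-0.001, 0.0, -1.0]]
force: [-0.3, -0.0, -1.4]
grip_width: 0.0637
gripper_force: 20.2
```

```bash
python3 -c "
from h import *
go((.4554,.2486,.0825,180))"
```

```text
t 39.75 at [0.4551 0.2488 0.1146] yaw -179.98 w 0.0637 tilt [0.0006 0.0002]
shift 2 rows [-0.006, -0.006, 0.804]
```

>>> servo_tool --rot '[[0, 0, 0], [0, 0, 0], [0, 0, 0], [0, 0, 0], [0, 0, 0]]' --dp '[[0, 0, 0.6], [0, 0, 0.4], [0, 0, 0.3], [0, 0, 0.15], [0, 0, 0.05]]' --fingers '[0.45, 0.45, 0.45, 0.45, 0.45]'

```text
t: 40.25
eef_pos: [0.4545, 0.2485, 0.0838]
orientation: [[-1.0, -0.0, -0.001], [-0.0, 1.0, -0.0], [0.001, -0.0, -1.0]]
force: [0.1, 0.1, -1.9]
grip_width: 0.0634
gripper_force: 20.2
```

>>> servo_tool --rot '[[0, 0, 0], [0, 0, 0], [0, 0, 0], [0, 0, 0], [0, 0, 0]]' --dp '[[0, 0, 0.05], [0, 0, 0], [0, 0, 0], [0, 0, 0], [0, 0, 0]]' --fingers '[0.45, 0.45, 0.45, 0.45, 0.45]'

```text
t: 40.75
eef_pos: [0.4547, 0.2487, 0.0836]
orientation: [[-1.0, -0.0, 0.0], [-0.0, 1.0, 0.0], [-0.0, 0.0, -1.0]]
force: [-0.2, -0.2, -1.8]
grip_width: 0.0641
gripper_force: 20.2
```

>>> servo_tool --rot '[[0, 0, 0], [0, 0, 0], [0, 0, 0], [0, 0, 0], [0, 0, 0]]' --dp '[[0, 0, 0.06], [0, 0, 0], [0, 0, 0], [0, 0, 0], [0, 0, 0]]' --fingers '[0.45, 0.45, 0.45, 0.27, 0.24]'

```text
t: 41.25
eef_pos: [0.4546, 0.2486, 0.0822]
orientation: [[-1.0, -0.0, -0.0], [-0.0, 1.0, -0.0], [0.0, -0.0, -1.0]]
force: [0.7, 0.4, -0.1]
grip_width: 0.0688
gripper_force: 0.0
```

>>> servo_tool --rot '[[0, 0, 0], [0, 0, 0], [0, 0, 0], [0, 0, 0], [0, 0, 0]]' --dp '[[0, 0, 0], [0, 0, 0], [0, 0, 0], [0, 0, 0], [0, 0, -0.5]]' --fingers '[0, 0, 0, 0, 0]'

```text
t: 41.75
eef_pos: [0.454, 0.2483, 0.0917]
orientation: [[-1.0, -0.0, -0.002], [-0.0, 1.0, -0.001], [0.002, -0.001, -1.0]]
force: [-0.8, -0.2, 1.3]
grip_width: 0.0913
gripper_force: 0.0
```

>>> servo_tool --rot '[[0, 0, 0], [0, 0, 0], [0, 0, 0], [0, 0, 0], [0, 0, 0]]' --dp '[[0, 0, -1], [0, 0, -1], [0, 0, -1], [0, 0, -1], [0, 0, -1]]' --fingers '[0, 0, 0, 0, 0]'

```text
t: 42.25
eef_pos: [0.4546, 0.2487, 0.1939]
orientation: [[-1.0, -0.0, 0.0], [-0.0, 1.0, 0.0], [-0.0, 0.0, -1.0]]
force: [0.2, 0.7, -0.7]
grip_width: 0.0911
gripper_force: 0.0
```

>>> servo_tool --rot '[[0, 0, 0], [0, 0, 0], [0, 0, 0], [0, 0, 0], [0, 0, 0]]' --dp '[[-0.8, 0, -1], [-0.8, 0, -1], [-0.8, 0, -1], [-0.8, 0, 0], [0, 0, 0]]' --fingers '[0, 0, 0, 0, 0]'

```text
t: 42.75
eef_pos: [0.5201, 0.2487, 0.2527]
orientation: [[-1.0, 0.0, 0.001], [0.0, 1.0, 0.001], [-0.001, 0.001, -1.0]]
force: [-0.7, 0.5, 0.4]
grip_width: 0.0911
gripper_force: 0.0
```

Run:
```python
from h import *
p=cams.camera_params('wrist');im=cams.grab_frame('wrist');cv2.imwrite('pics/w7.png',im[:,:,::-1])
np.save('w7.npy',np.r_[p['rvec'].ravel(),p['tvec'].ravel(),p['mtx'].ravel()])
print(proj(p,[(.455,.249,.134),(.641,.245,.004)]))
go((.62,-.02,.26,87.5))
```

```text
[[319.09309388 162.44889683]
 [315.90589617 313.98619129]]
t 42.8 at [0.5187 0.2485 0.2517] yaw 179.99 w 0.0914 tilt [-0.0006 -0.0002]
shift 14 rows [-0.362, -0.959, -0.03]
  turn 11 rows z 0.0467
```

View pics/w7.png

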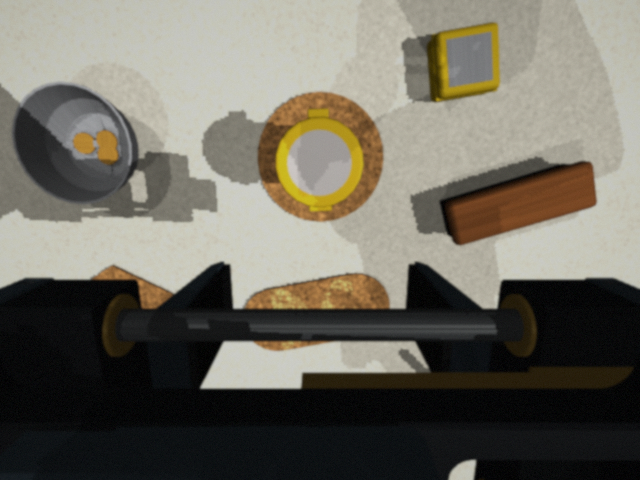

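Tube stands upright at (320,162), where the round mat's centre projects; the bowl (75,142) is undisturbed. Now the torch.

Run:
```python
from h import *
go((.656,0,.20,87.4),(.656,0,.11,87.4))
```

```text
t 42.8 at [0.5187 0.2485 0.2517] yaw 179.99 w 0.0914 tilt [-0.0006 -0.0002]
shift 13 rows [-0.528, -0.956, 0.199]
  turn 11 rows z 0.0468
shift 5 rows [0.0, 0.0, 0.9]
```

>>> servo_tool --rot '[[0, 0, 0], [0, 0, 0], [0, 0, 0], [0, 0, 0], [0, 0, 0]]' --dp '[[-0.528, -0.956, 0.199], [-0.528, -0.956, 0.199], [-0.528, -0.956, 0.199], [-0.528, -0.956, 0.199], [-0.528, -0.956, 0.199]]' --fingers '[0, 0, 0, 0, 0]'

```text
t: 43.3
eef_pos: [0.5704, 0.1523, 0.2309]
orientation: [[-1.0, -0.001, -0.002], [-0.001, 1.0, -0.0], [0.002, -0.0, -1.0]]
force: [-0.5, -0.4, 0.1]
grip_width: 0.0916
gripper_force: 0.0
```

>>> servo_tool --rot '[[0, 0, 0], [0, 0, 0], [0, 0, 0], [0, 0, 0], [0, 0, 0]]' --dp '[[-0.528, -0.956, 0.199], [-0.528, -0.956, 0.199], [-0.528, -0.956, 0.199], [-0.528, -0.956, 0.199], [-0.528, -0.956, 0.199]]' --fingers '[0, 0, 0, 0, 0]'

```text
t: 43.8
eef_pos: [0.6233, 0.0569, 0.211]
orientation: [[-1.0, -0.001, -0.002], [-0.001, 1.0, -0.0], [0.002, -0.0, -1.0]]
force: [-0.1, 0.0, -0.1]
grip_width: 0.0915
gripper_force: 0.0
```

>>> servo_tool --rot '[[0, 0, 0], [0, 0, 0], [0, 0, 0], [0, 0, 0.0468], [0, 0, 0.0468]]' --dp '[[-0.528, -0.956, 0.199], [-0.528, -0.956, 0.199], [-0.528, -0.956, 0.199], [0, 0, 0], [0, 0, 0]]' --fingers '[0, 0, 0, 0, 0]'

```text
t: 44.3
eef_pos: [0.6561, -0.0008, 0.1997]
orientation: [[-0.955, 0.296, -0.001], [0.296, 0.955, 0.0], [0.001, -0.0, -1.0]]
force: [0.1, 0.0, -0.2]
grip_width: 0.0911
gripper_force: 0.0
```

>>> servo_tool --rot '[[0, 0, 0.0468], [0, 0, 0.0468], [0, 0, 0.0468], [0, 0, 0.0468], [0, 0, 0.0468]]' --dp '[[0, 0, 0], [0, 0, 0], [0, 0, 0], [0, 0, 0], [0, 0, 0]]' --fingers '[0, 0, 0, 0, 0]'

```text
t: 44.8
eef_pos: [0.6559, -0.0002, 0.2]
orientation: [[-0.511, 0.86, -0.001], [0.86, 0.511, 0.0], [0.0, -0.001, -1.0]]
force: [-0.2, 0.8, 0.2]
grip_width: 0.0912
gripper_force: 0.0
```

>>> servo_tool --rot '[[0, 0, 0.0468], [0, 0, 0.0468], [0, 0, 0.0468], [0, 0, 0.0468], [0, 0, 0]]' --dp '[[0, 0, 0], [0, 0, 0], [0, 0, 0], [0, 0, 0], [0, 0, 0]]' --fingers '[0, 0, 0, 0, 0]'

```text
t: 45.3
eef_pos: [0.656, -0.0002, 0.2]
orientation: [[0.049, 0.999, -0.001], [0.999, -0.049, 0.0], [-0.0, -0.001, -1.0]]
force: [0.2, 0.2, 1.0]
grip_width: 0.0913
gripper_force: 0.0
```

>>> servo_tool --rot '[[0, 0, 0], [0, 0, 0]]' --dp '[[0, 0, 0], [0, 0, 0]]' --fingers '[0, 0]'

```text
t: 45.5
eef_pos: [0.656, 0.0, 0.2003]
orientation: [[0.043, 0.999, -0.0], [0.999, -0.043, 0.0], [-0.0, -0.0, -1.0]]
force: [-0.1, -0.1, 0.2]
grip_width: 0.0915
gripper_force: 0.0
```

Run:
```python
from h import *
p=cams.camera_params('wrist');im=cams.grab_frame('wrist');cv2.imwrite('pics/w8.png',im[:,:,::-1])
x,y=proj(p,[(.656,0,.044)])[0];print(x,y)
print('torch',*rect(p,mask(im,(0,150,60),(6,255,255),(250,60,420,310)),.044,False))
print('obl',proj(p,[(.641,.245,.004)]))
go((.656,0,.034,87.4))
```

```text
319.5372359506217 235.89631973644367
torch [ 6.561e-01 -2.000e-04] [0.1384 0.0422] 86.8 circ [ 6.558e-01 -2.000e-04] 0.0717
obl [[289.03705766 -60.22221341]]
t 45.55 at [6.560e-01 1.000e-04 2.004e-01] yaw 87.51 w 0.0912 tilt [-0.0002  0.    ]
shift 9 rows [-0.001, 0.0, 0.924]
```

>>> servo_tool --rot '[[0, 0, 0.0025], [0, 0, 0], [0, 0, 0], [0, 0, 0], [0, 0, 0]]' --dp '[[0, 0, 0.93], [0, 0, 0.93], [0, 0, 0.93], [0, 0, 0.93], [0, 0, 0.93]]' --fingers '[0, 0, 0, 0, 0]'

```text
t: 46.05
eef_pos: [0.6561, 0.0002, 0.1065]
orientation: [[0.053, 0.999, 0.0], [0.999, -0.053, 0.0], [0.0, 0.0, -1.0]]
force: [0.7, -0.2, 0.2]
grip_width: 0.0913
gripper_force: 0.0
```

>>> servo_tool --rot '[[0, 0, 0], [0, 0, 0], [0, 0, 0], [0, 0, 0], [0, 0, 0]]' --dp '[[0, 0, 0.93], [0, 0, 0.93], [0, 0, 0.93], [0, 0, 0.7], [0, 0, 0.2]]' --fingers '[0, 0, 0, 0, 0]'

```text
t: 46.55
eef_pos: [0.6552, 0.0002, 0.0317]
orientation: [[0.054, 0.999, -0.002], [0.999, -0.054, 0.0], [-0.0, -0.002, -1.0]]
force: [0.8, 0.6, -0.2]
grip_width: 0.0912
gripper_force: 0.0
```

>>> servo_tool --rot '[[0, 0, 0], [0, 0, 0], [0, 0, 0], [0, 0, 0], [0, 0, 0]]' --dp '[[0, 0, 0], [0, 0, 0], [0, 0, 0], [0, 0, 0], [0, 0, 0]]' --fingers '[0.8, 0.8, 0.8, 0.8, 0.8]'

```text
t: 47.05
eef_pos: [0.6563, 0.0002, 0.0342]
orientation: [[0.054, 0.999, 0.001], [0.999, -0.054, -0.0], [0.0, 0.001, -1.0]]
force: [-0.1, -0.1, 0.3]
grip_width: 0.0542
gripper_force: 0.0
```

>>> servo_tool --rot '[[0, 0, 0], [0, 0, 0], [0, 0, 0], [0, 0, 0], [0, 0, 0]]' --dp '[[0, 0, 0], [0, 0, 0], [0, 0, 0], [0, 0, 0], [0, 0, 0]]' --fingers '[0.8, 0.8, 0.8, 0.8, 0.8]'

```text
t: 47.55
eef_pos: [0.656, 0.0002, 0.0338]
orientation: [[0.054, 0.999, 0.0], [0.999, -0.054, -0.0], [-0.0, 0.0, -1.0]]
force: [-1.0, -0.8, 3.1]
grip_width: 0.0338
gripper_force: 20.0
```

>>> servo_tool --rot '[[0, 0, 0], [0, 0, 0], [0, 0, 0], [0, 0, 0], [0, 0, 0]]' --dp '[[0, 0, -0.6], [0, 0, -0.8], [0, 0, -0.8], [0, 0, 0], [0, 0, 0]]' --fingers '[0.8, 0.8, 0.8, 0.8, 0.8]'

```text
t: 48.05
eef_pos: [0.6564, 0.0002, 0.0786]
orientation: [[0.054, 0.999, 0.001], [0.999, -0.054, -0.0], [0.0, 0.001, -1.0]]
force: [-0.0, 0.3, -0.9]
grip_width: 0.0338
gripper_force: 20.0
```

Run:
```python
from h import *
go((.641,.2448,.08,101.1))
```

```text
t 48.05 at [6.564e-01 2.000e-04 7.860e-02] yaw 86.9 w 0.0338 tilt [ 0.0014 -0.    ]
shift 13 rows [0.936, -0.11, -0.006]
  turn 2 rows z -0.0394
```

>>> servo_tool --rot '[[0, 0, 0], [0, 0, 0], [0, 0, 0], [0, 0, 0], [0, 0, 0]]' --dp '[[0.936, -0.11, 0], [0.936, -0.11, 0], [0.936, -0.11, 0], [0.936, -0.11, 0], [0.936, -0.11, 0]]' --fingers '[0.8, 0.8, 0.8, 0.8, 0.8]'

```text
t: 48.55
eef_pos: [0.6498, 0.0963, 0.0775]
orientation: [[0.053, 0.999, -0.0], [0.999, -0.053, 0.0], [-0.0, -0.0, -1.0]]
force: [-0.4, -0.2, -0.7]
grip_width: 0.0339
gripper_force: 20.0
```

>>> servo_tool --rot '[[0, 0, 0], [0, 0, 0], [0, 0, 0], [0, 0, 0], [0, 0, 0]]' --dp '[[0.936, -0.11, 0], [0.936, -0.11, 0], [0.936, -0.11, 0], [0.936, -0.11, 0], [0.936, -0.11, 0]]' --fingers '[0.8, 0.8, 0.8, 0.8, 0.8]'

```text
t: 49.05
eef_pos: [0.644, 0.1899, 0.0777]
orientation: [[0.054, 0.999, -0.0], [0.999, -0.054, -0.0], [-0.0, -0.0, -1.0]]
force: [0.5, 0.3, -1.3]
grip_width: 0.0336
gripper_force: 20.0
```

>>> servo_tool --rot '[[0, 0, 0], [0, 0, 0], [0, 0, 0], [0, 0, -0.0394], [0, 0, -0.0394]]' --dp '[[0.936, -0.11, 0], [0.936, -0.11, 0], [0.936, -0.11, 0], [0, 0, 0], [0, 0, 0]]' --fingers '[0.8, 0.8, 0.8, 0.8, 0.8]'

```text
t: 49.55
eef_pos: [0.6405, 0.2462, 0.0777]
orientation: [[-0.198, 0.98, 0.0], [0.98, 0.198, 0.0], [0.0, 0.0, -1.0]]
force: [0.4, -0.5, -1.4]
grip_width: 0.0337
gripper_force: 20.0
```

>>> servo_tool --rot '[[0, 0, 0], [0, 0, 0], [0, 0, 0]]' --dp '[[0, 0, 0], [0, 0, 0], [0, 0, 0]]' --fingers '[0.8, 0.8, 0.8]'

```text
t: 49.85
eef_pos: [0.6406, 0.2449, 0.0777]
orientation: [[-0.189, 0.982, -0.0], [0.982, 0.189, 0.0], [0.0, 0.0, -1.0]]
force: [-0.3, 0.6, -1.1]
grip_width: 0.0334
gripper_force: 20.0
```

Run:
```python
from h import *
go((.641,.2448,.034,101.1))
```

```text
t 49.85 at [0.6406 0.2449 0.0777] yaw 100.92 w 0.0334 tilt [-0.  0.]
shift 3 rows [-0.003, 0.006, 0.729]
  turn 1 rows z -0.001
```

Lower 43.5 mm gently, release and check.

>>> servo_tool --rot '[[0, 0, 0], [0, 0, 0], [0, 0, 0], [0, 0, 0], [0, 0, 0]]' --dp '[[0, 0.02, 0.7], [0, 0, 0.7], [0, 0, 0.4], [0, 0, 0.25], [0, 0, 0.11]]' --fingers '[0.8, 0.8, 0.8, 0.8, 0.8]'

```text
t: 50.35
eef_pos: [0.6405, 0.2446, 0.0337]
orientation: [[-0.192, 0.981, -0.002], [0.981, 0.192, -0.001], [-0.0, -0.002, -1.0]]
force: [-12.3, -4.3, 22.2]
grip_width: 0.0336
gripper_force: 20.0
```

>>> servo_tool --rot '[[0, 0, 0], [0, 0, 0], [0, 0, 0]]' --dp '[[0, 0, 0], [0, 0, 0], [0, 0, 0]]' --fingers '[0.8, 0.8, 0.8]'

```text
t: 50.65
eef_pos: [0.6412, 0.2449, 0.0348]
orientation: [[-0.192, 0.981, 0.001], [0.981, 0.192, 0.0], [0.0, 0.001, -1.0]]
force: [0.1, -0.8, -0.8]
grip_width: 0.0336
gripper_force: 20.0
```

>>> servo_tool --rot '[[0, 0, 0], [0, 0, 0], [0, 0, 0], [0, 0, 0], [0, 0, 0]]' --dp '[[0, 0, 0], [0, 0, 0], [0, 0, 0], [0, 0, 0], [0, 0, 0]]' --fingers '[0.58, 0.54, 0.3, 0, 0]'

```text
t: 51.15
eef_pos: [0.641, 0.2448, 0.0346]
orientation: [[-0.192, 0.981, 0.0], [0.981, 0.192, 0.0], [0.0, 0.0, -1.0]]
force: [0.5, -0.1, -0.7]
grip_width: 0.063
gripper_force: 0.0
```

>>> servo_tool --rot '[[0, 0, 0], [0, 0, 0], [0, 0, 0], [0, 0, 0], [0, 0, 0]]' --dp '[[0, 0, 0], [0, 0, 0], [0, 0, -0.5], [0, 0, -1], [0, 0, -1]]' --fingers '[0, 0, 0, 0, 0]'

```text
t: 51.65
eef_pos: [0.6412, 0.2449, 0.0865]
orientation: [[-0.192, 0.981, 0.0], [0.981, 0.192, 0.0], [0.0, 0.0, -1.0]]
force: [-0.9, -0.9, 0.2]
grip_width: 0.0912
gripper_force: 0.0
```

>>> servo_tool --rot '[[0, 0, 0], [0, 0, 0], [0, 0, 0], [0, 0, 0], [0, 0, 0]]' --dp '[[0, -0.4, -1], [0, -0.4, -1], [0, -0.4, -1], [0, -0.4, -1], [0, -0.4, -1]]' --fingers '[0, 0, 0, 0, 0]'

```text
t: 52.15
eef_pos: [0.6017, 0.2372, 0.1875]
orientation: [[-0.192, 0.981, 0.002], [0.981, 0.192, 0.001], [0.0, 0.002, -1.0]]
force: [-0.3, -0.5, 1.0]
grip_width: 0.0915
gripper_force: 0.0
```

>>> servo_tool --rot '[[0, 0, 0], [0, 0, 0], [0, 0, 0], [0, 0, 0], [0, 0, 0]]' --dp '[[0, 0, -1], [0, 0, -1], [0, 0, -1], [0, 0, 0], [0, 0, 0]]' --fingers '[0, 0, 0, 0, 0]'

```text
t: 52.65
eef_pos: [0.6018, 0.2372, 0.2458]
orientation: [[-0.192, 0.981, 0.002], [0.981, 0.192, 0.001], [0.0, 0.002, -1.0]]
force: [0.3, -0.2, 0.8]
grip_width: 0.0913
gripper_force: 0.0
```

Run:
```python
from h import *
cork=((8,70,60),(20,200,230))
p=cams.camera_params('wrist');im=cams.grab_frame('wrist');cv2.imwrite('pics/w9.png',im[:,:,::-1])
x,y=proj(p,[(.641,.245,.03)])[0].astype(int);print(x,y)
print('torch',*rect(p,mask(im,(0,150,60),(6,255,255),(x-60,y-110,x+60,y+110)),.044,False))
print('obl',*rect(p,mask(im,cork[0],cork[1],(x-60,y-110,x+60,min(y+115,300))),.004,False))
x,y=proj(p,[(.4554,.2486,.134)])[0].astype(int)
print('tube',*rect(p,mask(im,(20,150,150),(36,255,255),(max(x-60,0),y-60,x+60,y+60)),.134),x,y);go()
```

```text
356 223
torch [0.6411 0.2445] [0.0444 0.1397] 101.1 circ [0.6407 0.2445] 0.072
obl [0.6416 0.2431] [0.0848 0.1841] 101.0 circ [0.6428 0.2434] 0.0923
tube [0.4569 0.2488] [0.0634 0.064 ] 103.9 circ [0.4571 0.2491] 0.0325 129 198
t 52.7 at [0.6015 0.237  0.2448] yaw 101.09 w 0.0913 tilt [0.0003 0.0001]
```

View pics/w9.png

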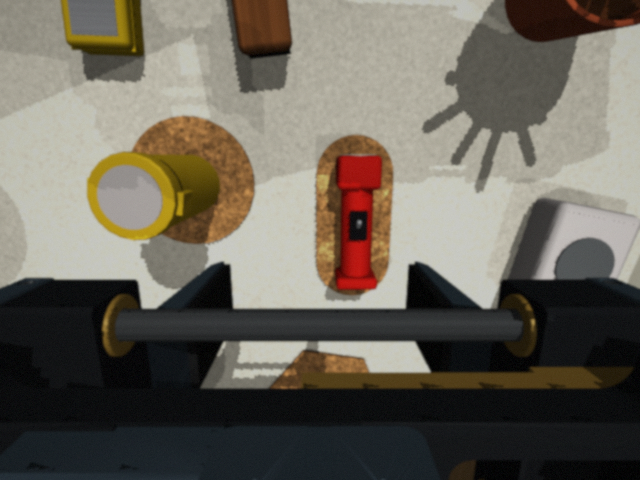

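Torch (356,223) lies along the oblong mat with its switch up, and the tube is upright on the round mat. One last overall look.

```bash
python3 -c "
from h import *
cv2.imwrite('pics/scene1.png',cams.grab_frame('scene')[:,:,::-1])"
```

```text
(no output)
```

View pics/scene1.png

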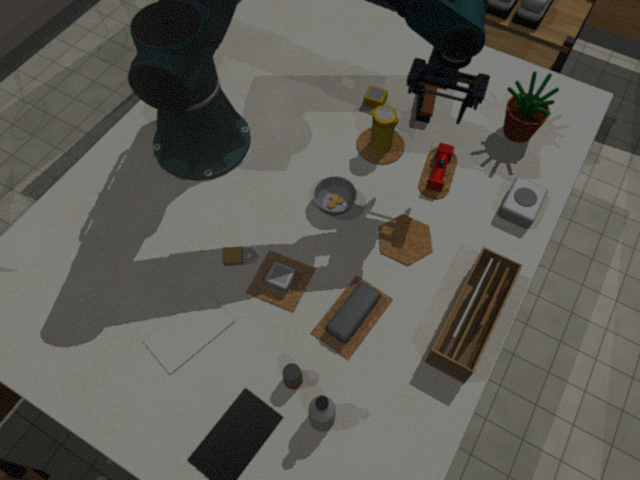

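All four things are on their own mats: tube (382,132), torch (438,168), tin (281,276) and case (352,311). The hex mat (405,240) is empty and the bowl (335,195) is unmoved.

```bash
python3 -c "
from rig import close_job
print(close_job())"
```

```text
the job is handed in; nothing more can be done
None
```

The job is handed in: the tube, tin, case and torch each stand or lie right way up within about 2 mm of the middle of their own mats, the hex mat is empty, and the bowl is where it was.

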